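# Load the washer rack with slotted baskets, fit the guard bar and latch it

### The job

Load the washer rack: hang every basket standing on the cabinet on a pin of the rack, one to a pin, tray towards you, by sliding its side slot over the pin from the side and letting it down so that the pin sits at the top of the notch. Then lower the guard bar into the two open slots of the front posts until both ends rest on the bottom, and last swing the red-ended latch forward and down over the bar until it lies fully home in its catch. Leave the bottle and the carton beside the rack standing where they are.

Things in the scene. Friction and masses are not known exactly. Their poses are not given: they have to be found in the camera images.
- rack: Aluminium washer rack, fixed, 140 x 284 mm, 118 mm high. Origin: centre of its underside; x away from the robot, y left, z up (yaw varies). Upper rail (front face x = 45, z 92..116 mm) with three pins pointing to -x, at y = -62, 23, 108; lower rail (front face x = 45, z 26..46) stops baskets swinging back. Front posts at y = +134 and -134 (12 thick, x -55..-15, top z = 95) with open-topped slots.
- basket_blue: Blue hang-on basket, 120 g, standing upright; one may be absent. Origin: underside, mid-plane of its upright plate; x to the plate's back, y left, z up. Plate 8 mm thick (x), 40 wide (y), to z = 106 mm. On top a grip tab 28 wide, 8 thick, z 106..132, to be pinched across its thickness. Tray on the -x side: x -44..0, 40 wide, 18 high. Slot: see its notch point.
- basket_green: Green hang-on basket, 120 g, standing upright; one may be absent. Origin: underside, mid-plane of its upright plate; x to the plate's back, y left, z up. Plate 8 mm thick (x), 40 wide (y), to z = 106 mm. On top a grip tab 28 wide, 8 thick, z 106..132, to be pinched across its thickness. Tray on the -x side: x -44..0, 40 wide, 18 high. Slot: see its notch point.
- basket_yellow: Yellow hang-on basket, 120 g, standing upright; one may be absent. Origin: underside, mid-plane of its upright plate; x to the plate's back, y left, z up. Plate 8 mm thick (x), 40 wide (y), to z = 106 mm. On top a grip tab 28 wide, 8 thick, z 106..132, to be pinched across its thickness. Tray on the -x side: x -44..0, 40 wide, 18 high. Slot: see its notch point.
- bar: Steel guard bar, 220 g, lying level. Origin: its centre, 10 mm above the surface; it runs along its own y. Rod 10 mm in diameter, 316 mm long overall; in the middle a black square grip sleeve 20 x 20 mm, 70 mm long; at each end a knob 20 mm in diameter, 146 to 158 mm from the centre. Either end may go to either slot; the knobs go outside the posts.
- slot_left (a point): Where the bar's axis lies when bottomed in the slot of the left (+y) front post: 75 mm above the surface, in the middle of the post's thickness. The slot is 13 mm wide in x, open upwards, bottom at z = 70 mm, mouth rounded out, top of post z = 95 mm. Axes as the rack's.
- slot_right (a point): The same for the right (-y) front post, which bears the latch.
- bar_end_a (a point): Point on the bar's axis 134 mm from its centre towards its +y, which comes to lie in a slot.
- bar_end_b (a point): Point on the bar's axis 134 mm from its centre towards its -y, which comes to lie in a slot.
- latch (a joint): Latch hinge, rad: 0 = closed (arm level, pointing to -x over the slot, lying between the ears of the catch, a block in front of the post, rack x -78..-52), 1.57 upright, 1.95 leaning back at its stop. Starts open at 1.65 to 1.85; friction (0.04 N m) keeps it where it is left. It closes towards the robot. A tongue under the arm ends 3 mm above the seated bar, so it closes only over a bottomed bar.
- latch_hinge (a point): Hinge axis of the latch (the axis runs along the rack's y), 101 mm above the surface, on the right-hand (-y) post, 40 mm behind its slot. The fixed lug ears on either side of the arm there reach y = -125 mm (towards the pins) in the rack frame and z = 108 mm: a basket slid on to the right pin must stay clear of them.
- latch_end (a point): Middle of the red end of the latch arm, 80 mm from the hinge axis; the arm is 10 mm thick and 10 mm wide, its red end 12 x 12 mm and 16 mm long (72 to 88 mm from the axis).
- bottle_red: Small dropper bottle with a cone cap, 40 mm in diameter, 98 mm high, standing on the right; origin at its underside. To be left standing.
- carton_bond: Upright red and white carton, 32 x 46 x 88 mm, standing on the right; origin at its underside. To be left standing.
- pin0 (a point): Middle of the free length of the right pin: pin 7 mm in diameter, 105 mm above the surface, free for 24 mm (12 mm either way of this point) between the rail behind and a black head 14 mm in diameter and 3 mm thick in front. Axes as the rack's. A basket slides on towards the rack's +y, so the space on the pin's -y side must be free: fill from left to right.
- pin1 (a point): Middle of the free length of the middle pin: pin 7 mm in diameter, 105 mm above the surface, free for 24 mm (12 mm either way of this point) between the rail behind and a black head 14 mm in diameter and 3 mm thick in front. Axes as the rack's. A basket slides on towards the rack's +y, so the space on the pin's -y side must be free: fill from left to right.
- pin2 (a point): Middle of the free length of the left pin: pin 7 mm in diameter, 105 mm above the surface, free for 24 mm (12 mm either way of this point) between the rail behind and a black head 14 mm in diameter and 3 mm thick in front. Axes as the rack's. A basket slides on towards the rack's +y, so the space on the pin's -y side must be free: fill from left to right.
- basket_blue_notch (a point): Point that lies on the pin's axis when the basket hangs: origin + 78.5 mm in z. L-shaped slot through the plate: a level channel from the open +y edge to y = -6.5 mm, z 60..74 mm (basket frame), and at its inner end a notch, y -6.5..6.5, going up to z = 82. The pin enters at the +y edge as the basket moves to its +y; then the basket is let down so the pin rises into the notch.
- basket_green_notch (a point): Point that lies on the pin's axis when the basket hangs: origin + 78.5 mm in z. L-shaped slot through the plate: a level channel from the open +y edge to y = -6.5 mm, z 60..74 mm (basket frame), and at its inner end a notch, y -6.5..6.5, going up to z = 82. The pin enters at the +y edge as the basket moves to its +y; then the basket is let down so the pin rises into the notch.
- basket_yellow_notch (a point): Point that lies on the pin's axis when the basket hangs: origin + 78.5 mm in z. L-shaped slot through the plate: a level channel from the open +y edge to y = -6.5 mm, z 60..74 mm (basket frame), and at its inner end a notch, y -6.5..6.5, going up to z = 82. The pin enters at the +y edge as the basket moves to its +y; then the basket is let down so the pin rises into the notch.

How it is judged:
On the way, in this order (a step that is already met when the one before it is completed fails the run):
1. every basket present hangs on a pin, the pin in its notch (((x of basket_blue_notch in the frame of pin0 between -0.013 and 0.013 m and y of basket_blue_notch in the frame of pin0 between -0.006 and 0.006 m and z of basket_blue_notch in the frame of pin0 between -0.005 and 0.005 m) or (x of basket_blue_notch in the frame of pin1 between -0.013 and 0.013 m and y of basket_blue_notch in the frame of pin1 between -0.006 and 0.006 m and z of basket_blue_notch in the frame of pin1 between -0.005 and 0.005 m) or (x of basket_blue_notch in the frame of pin2 between -0.013 and 0.013 m and y of basket_blue_notch in the frame of pin2 between -0.006 and 0.006 m and z of basket_blue_notch in the frame of pin2 between -0.005 and 0.005 m)) and angle between each of basket_blue, basket_green, basket_yellow's own z axis and vertical below 0.2 rad and linear speed of each of basket_blue, basket_green, basket_yellow below 0.03 m/s and ((x of basket_green_notch in the frame of pin0 between -0.013 and 0.013 m and y of basket_green_notch in the frame of pin0 between -0.006 and 0.006 m and z of basket_green_notch in the frame of pin0 between -0.005 and 0.005 m) or (x of basket_green_notch in the frame of pin1 between -0.013 and 0.013 m and y of basket_green_notch in the frame of pin1 between -0.006 and 0.006 m and z of basket_green_notch in the frame of pin1 between -0.005 and 0.005 m) or (x of basket_green_notch in the frame of pin2 between -0.013 and 0.013 m and y of basket_green_notch in the frame of pin2 between -0.006 and 0.006 m and z of basket_green_notch in the frame of pin2 between -0.005 and 0.005 m)) and ((x of basket_yellow_notch in the frame of pin0 between -0.013 and 0.013 m and y of basket_yellow_notch in the frame of pin0 between -0.006 and 0.006 m and z of basket_yellow_notch in the frame of pin0 between -0.005 and 0.005 m) or (x of basket_yellow_notch in the frame of pin1 between -0.013 and 0.013 m and y of basket_yellow_notch in the frame of pin1 between -0.006 and 0.006 m and z of basket_yellow_notch in the frame of pin1 between -0.005 and 0.005 m) or (x of basket_yellow_notch in the frame of pin2 between -0.013 and 0.013 m and y of basket_yellow_notch in the frame of pin2 between -0.006 and 0.006 m and z of basket_yellow_notch in the frame of pin2 between -0.005 and 0.005 m))), for 0.2 s.
2. the guard bar lies at the bottom of both slots (((z of bar_end_a in the frame of slot_left between -0.004 and 0.004 m and x of bar_end_a in the frame of slot_left between -0.006 and 0.006 m and y of bar_end_a in the frame of slot_left between -0.01 and 0.01 m and z of bar_end_b in the frame of slot_right between -0.004 and 0.004 m and x of bar_end_b in the frame of slot_right between -0.006 and 0.006 m and y of bar_end_b in the frame of slot_right between -0.01 and 0.01 m) or (z of bar_end_b in the frame of slot_left between -0.004 and 0.004 m and x of bar_end_b in the frame of slot_left between -0.006 and 0.006 m and y of bar_end_b in the frame of slot_left between -0.01 and 0.01 m and z of bar_end_a in the frame of slot_right between -0.004 and 0.004 m and x of bar_end_a in the frame of slot_right between -0.006 and 0.006 m and y of bar_end_a in the frame of slot_right between -0.01 and 0.01 m)) and linear speed of bar below 0.03 m/s), for 0.2 s.
3. the latch is closed over the bar (value of joint latch below 0.08 rad), for 0.2 s.
At the end, for the whole second after the job is handed in: Every basket present hangs still and upright (tilt under 0.2 rad) on a pin: its notch point within 13 mm along the pin, 6 mm sideways and 5 mm in height of the pin's middle; both bar ends within 4 mm of the slots' bottomed height, 6 mm across and 10 mm along the bar; latch below 0.08 rad (all of step 1 and all of step 2 and value of joint latch below 0.08 rad); the robot touches nothing.
It fails at once if the bottle or the carton beside the rack is knocked over or shoved more than 50 mm (angle between any of bottle_red, carton_bond's own z axis and vertical above 0.5 rad or distance of any of bottle_red, carton_bond from where it was at the start of the episode above 0.05 m).
Of basket_blue, basket_green, basket_yellow only 2 to 3 are there at a start; the rules pass over those that are not, and their reading is None.
At some moment in a run one of bar, basket_blue, basket_green, basket_yellow may be knocked a few centimetres aside while the robot is not near it.
It also fails if it takes over 208 s, if anything falls off the work surface, if the arm or the gripper's body presses on something with over 40 N, if the wrist force passes 120 N, or if a joint passes its speed limit or range.

### The arm

A 6-joint arm with a two-finger parallel gripper is mounted at the origin on a cart in front of the work surface, level with it; the furniture and walls round the work are solid. World frame = base frame: x ahead of the robot, y to its left, z up, the work surface at z = 0. Lengths are in m, angles in rad, forces in N, time in s.
With the tool pointing down it reaches from about 0.3 to 0.85 m from the base axis. Payload 5.4 kg.
Tool frame: the origin (TCP) lies at the very end of the fingers, on their centre line; the grasp point (between the pads) lies 19 mm behind it (r.grip_point_offset is the distance from the TCP to the grasp point, in m); z points along the fingers, y is the direction in which the jaws open and shut (so a half turn about z gives the same grasp; the last joint's range is limited). The gripper opens to 85 mm and grips with 20 to 120 N. Pads are 22 mm wide; open, the fingers measure 114 mm over their backs; the gripper's body (76 mm by 85 mm) begins 54 mm behind the grasp point. The pads swing forward as they close: fully open they stand 13 mm farther back than shut.
Start: joints at [-1.425, 0.158, 1.597, -0, 1.386, -0.21], TCP at [0.2, -0.539, 0.231] pointing down, gripper open.
Joint ranges: [-2.91, 2.91], [-0.94, 2.29], [0.18, 2.7], [-1.29, 4.43], [0.17, 2.64], [-3, 3]. Speed limits (rad/s): [2.57, 2.57, 3.14, 3.14, 3.14, 3.14].

### API

Orientations are given as [roll, pitch, yaw] about the fixed x, y, z axes, in that order (R = Rz(yaw) Ry(pitch) Rx(roll)).
In Python, from bench import status, eyes, order, r gives the robot as it stands.
- The arm moves only by the tool jog_arm, never from a script. Its argument "plan" is one flat list of numbers, 7 for each row, row after row: the shift along the world's x, y, z as a fraction of full scale, then the turn, a rotation vector about the world's x, y, z as a fraction of full scale, then the closure, from 0 (fully open) to 1 (shut). In form: [dx, dy, dz, wx, wy, wz, jaw, dx, dy, dz, wx, wy, wz, jaw, ...]. A call has 1 to 5 rows; each row shifts and turns the commanded pose from where the row before left it; what a row does not reach is not made up. Full scale, the value 1, is 0.04 m for a shift and 6 degrees for a turn. A row lasts 1/12 s, in which the tool goes at most 41.7 mm and 7.16 degrees, less where a joint would pass 70% of its speed; a pose out of reach is approached as far as the arm can. A call with a number of a shift or a turn outside -1 to 1 is refused whole. A call with a gripper value outside its range is refused whole. The fingers move at their own pace and stop on an object; "force" is the grip in N (left out, the last holds). Time passes only in rows, so rows that do not move let the fingers close. It gives the time, the measured TCP pose, the force and the opening at its end, in the units of the state.
- status.get_state(): the state, without advancing time (a new reading comes with each control period).
- eyes.grab_frame(name): name is "scene" or "top"; returns a dict with "frame" (384x512x3 uint8, blue, green, red), "camera_matrix" (3x3 intrinsics, pixels), "R" (3x3) and "t" (3): a world point X has camera coordinates R X + t. Camera axes: x right, y down, z forward; pixel columns grow to the right and rows downward; lengths in m; the calibration is good to about 2 mm. A picture is of the moment at which its call begins. There is no depth.
- order.job_done(): hands the job in, once; it reports no verdict.
The state is a dict: "t": time; "joint_positions": joint angles; "dq": joint speeds; "joint_torque": joint torques, N m; "position": TCP position; "tool_rot": TCP orientation; "wrist_force": force on the tool from outside, world axes, zero at the start; "ft_torque": the same for the moment, N m; "grip_width": finger opening in m.
Only numpy, scipy, OpenCV 4.12 (cv2) and the standard library are available. Lean on these libraries where they do the work, as an engineer would, in place of code of your own. Each camera call takes 0.05 s, during which the arm holds its last target.

## Working session

There is one attempt and no reset: what is moved stays moved. The work goes in short steps, Python scripts to look and compute and a tool call to move; the robot and the scene stay as the last step left them, time stands still between calls to the robot, and variables do not carry over. Pictures are saved under pics/ and viewed, and the job is handed in when it is done.

Besides the shell and the picture viewer there is one more tool, called after "Call:" as name(argument=value, ...) on one line, values as JSON. jog_arm: Moves the arm, as the interface text tells. Its arguments: {"type":"object","properties":{"plan":{"type":"array","items":{"type":"number"}},"force":{"type":"number"}},"required":["plan"]}

```bash
ls -la; mkdir -p pics; python3 - <<'E'
from bench import status, eyes, order, r
import cv2,numpy as np
print(status.get_state()); print(r.grip_point_offset)
for n in("scene","top"):
    f=eyes.grab_frame(n); cv2.imwrite(f"pics/{n}0.png",f["frame"]); print(n,f["camera_matrix"],f["R"],f["t"])
E
```

```text
total 12
drwxr-xr-x  3 agent agent 4096 Dec  7 14:28 .
drwxr-xr-x 23 root  root  4096 Dec  7 14:28 ..
drwxr-xr-x  2 agent agent 4096 Dec  7 14:28 pics
{'t': 0.0, 'joint_positions': array([-1.42509661e+00,  1.59085099e-01,  1.59827269e+00,  4.89710250e-06,
        1.38620545e+00, -2.10135774e-01]), 'dq': array([-5.02677353e-05,  8.71945509e-04, -1.68150804e-04,  1.52267834e-03,
        1.03394659e-03, -1.35448754e-03]), 'joint_torque': array([-6.11998385e-04, -3.96002913e+01, -3.31427693e+01, -3.26424461e-04,
        8.40621593e-03, -1.25950271e-05]), 'position': array([ 0.20018502, -0.53836572,  0.2302764 ]), 'tool_rot': array([-3.13966642e+00, -4.15755658e-04,  3.55834184e-01]), 'wrist_force': array([ 0.29921457, -0.58730371, -0.05423402]), 'ft_torque': array([-0.01461307,  0.04314136, -0.01423   ]), 'grip_width': 0.085485176190993}
0.0187
scene [[431.99473137   0.         259.42927542]
 [  0.         431.99473137 183.81021245]
 [  0.           0.           1.        ]] [[-0.75331074 -0.65765566 -0.00345945]
 [-0.33860458  0.39235283 -0.85522289]
 [ 0.5637995  -0.6430772  -0.51824882]] [0.45223637 0.21847081 0.65021311]
top [[355.57760574   0.         257.45764782]
 [  0.         355.57760574 185.60440825]
 [  0.           0.           1.        ]] [[-0.00579225 -0.9999678  -0.00555333]
 [-0.99735511  0.0061793  -0.07241967]
 [ 0.07245165  0.00511916 -0.99735879]] [0.08098812 0.56115391 0.89571789]
```

View pics/scene0.png

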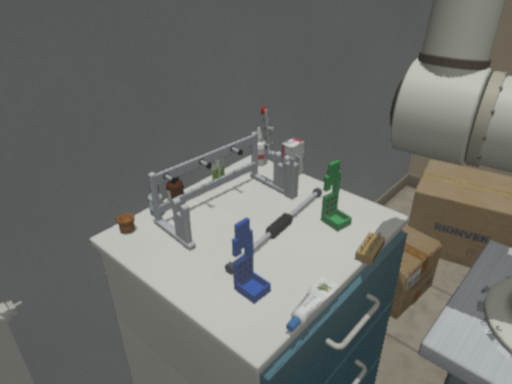

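View pics/top0.png

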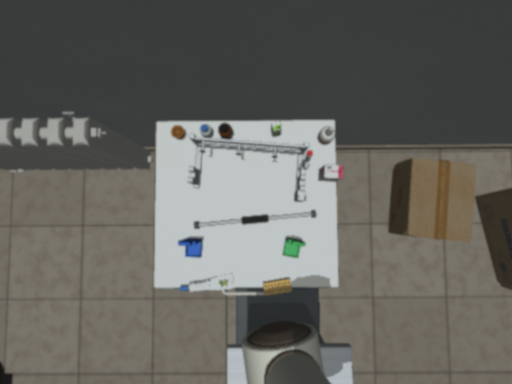

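Two baskets are present: blue (left front, top view ~193,247) and green (~293,247). The bar lies across at row ~219 and the rack behind it, turned slightly. I'll zoom in to measure.

```bash
cat > h.py <<'E'
from bench import status, eyes, order, r
import cv2,numpy as np
from scipy.spatial.transform import Rotation as Ro
from scipy.optimize import least_squares
def grab(n): return eyes.grab_frame(n)
def proj(f,X):
    X=np.atleast_2d(X); c=X@f["R"].T+f["t"]; p=c@f["camera_matrix"].T; return p[:,:2]/p[:,2:]
def ray(f,uv,z):
    d=np.linalg.inv(f["camera_matrix"])@np.array([uv[0],uv[1],1.]); d=f["R"].T@d; o=-f["R"].T@f["t"]
    return o+d*(z-o[2])/d[2]
def crop(f,name,x0,y0,x1,y1,s=None):
    im=f["frame"][y0:y1,x0:x1]; s=s or min(800/(x1-x0),600/(y1-y0))
    cv2.imwrite("pics/"+name,cv2.resize(im,None,fx=s,fy=s,interpolation=cv2.INTER_CUBIC)); print(name,"scale",s)
def w(p,yaw,l):
    c,s=np.cos(yaw),np.sin(yaw); l=np.atleast_2d(l).astype(float); return np.c_[p[0]+c*l[:,0]-s*l[:,1],p[1]+s*l[:,0]+c*l[:,1],l[:,2]]
E
python3 - <<'E'
from h import *
f=grab("top");crop(f,"t1.png",155,115,345,215);crop(f,"t2.png",155,190,345,300)
f=grab("scene");crop(f,"s1.png",140,95,340,245);crop(f,"s2.png",210,150,370,310)
E
```

```text
t1.png scale 4.2105263157894735
t2.png scale 4.2105263157894735
s1.png scale 4.0
s2.png scale 3.75
```

View pics/t1.png

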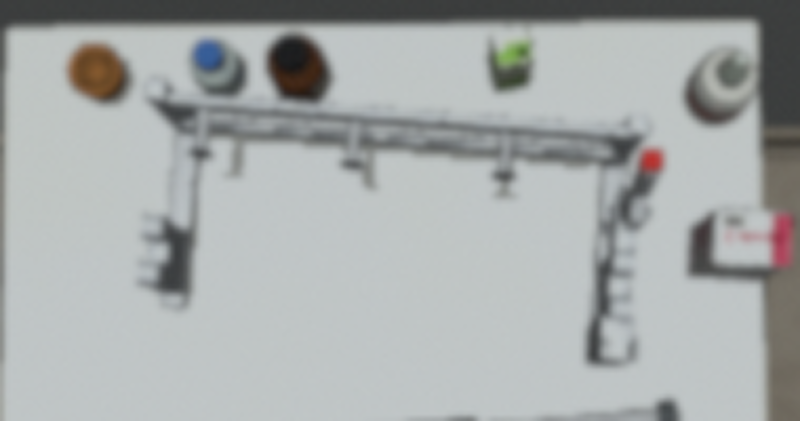

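View pics/t2.png

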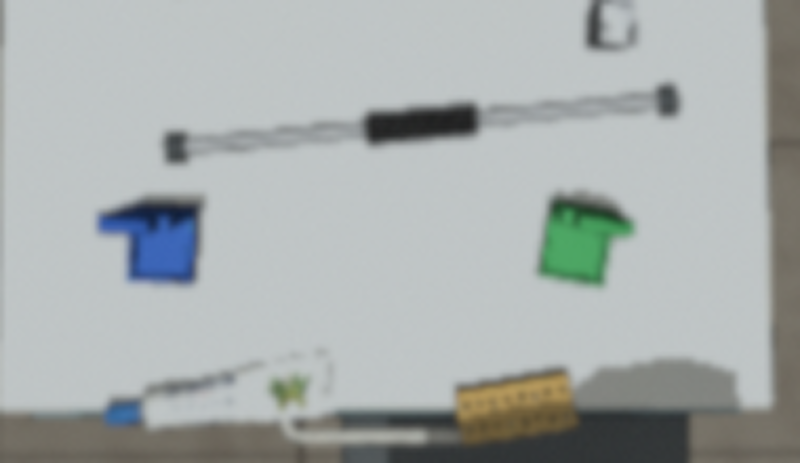

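View pics/s1.png

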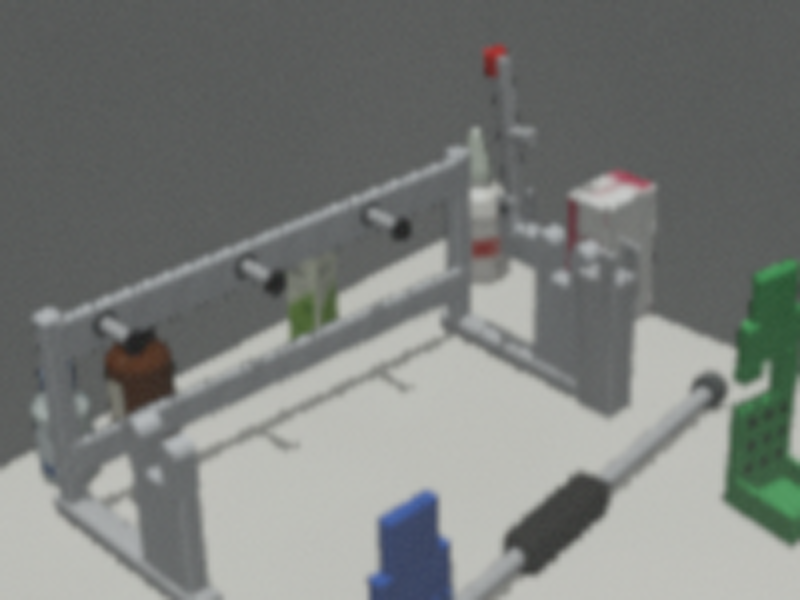

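View pics/s2.png

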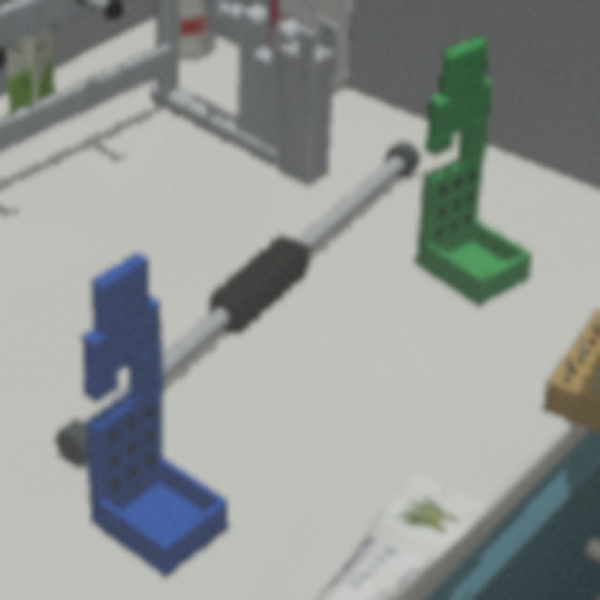

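```bash
cat >> h.py <<'E'
from scipy.optimize import minimize
def bx(a,b): return np.array([[x,y,z] for x in (a[0],b[0]) for y in (a[1],b[1]) for z in (a[2],b[2])])/1000.
BASK=[bx((-4,-20,0),(4,20,60)),bx((-4,-20,60),(4,-6.5,82)),bx((-4,6.5,74),(4,20,82)),bx((-4,-20,82),(4,20,106)),bx((-4,-14,106),(4,14,132)),bx((-44,-20,0),(0,20,18))]
S=4
def T(p):  # p: x,y,z,roll,pitch,yaw
    return Ro.from_euler('xyz',p[3:]).as_matrix(),np.array(p[:3])
def render(f,boxes,p):
    R,t=T(p); m=np.zeros((384*S,512*S),np.uint8)
    for b in boxes:
        q=(proj(f,b@R.T+t)+.5)*S-.5
        cv2.fillConvexPoly(m,cv2.convexHull((q*16).astype(np.int32)),255,shift=4)
    return cv2.resize(m,(512,384),interpolation=cv2.INTER_AREA)/255.
def cmask(f,col):
    hsv=cv2.cvtColor(f["frame"],cv2.COLOR_BGR2HSV)
    lo,hi={"blue":((108,110,30),(128,255,255)),"green":((55,100,20),(80,255,255)),"yellow":((20,130,60),(35,255,255))}[col]
    m=cv2.inRange(hsv,lo,hi)
    return m
def fitb(fs,ms,p0,free=(0,1,5),boxes=BASK):
    free=list(free); p0=np.array(p0,float)
    sc=np.array([.01,.01,.01,.1,.1,.1])[free]
    win=[]
    for f in fs:
        R,t=T(p0); q=proj(f,np.vstack(boxes)@R.T+t); win.append((*np.maximum(q.min(0)-15,0).astype(int),*(q.max(0)+15).astype(int)))
    def c(d):
        p=p0.copy(); p[free]+=d*sc; e=0
        for f,m,(a,b,x,y) in zip(fs,ms,win):
            r_=render(f,boxes,p)[b:y,a:x]; e+=np.abs(r_-m[b:y,a:x]/255.).sum()
        return e
    o=minimize(c,np.zeros(len(free)),method="Nelder-Mead",options=dict(initial_simplex=np.vstack([np.zeros(len(free)),np.eye(len(free))]),xatol=.005,fatol=.05,maxiter=300))
    p=p0.copy(); p[free]+=o.x*sc; return p,o.fun
E
cat > rack.py <<'E'
from h import *
def fp(x,y,x0,y0,s): return (x0+(x+.5)/s-.5,y0+(y+.5)/s-.5)
E
python3 - <<'E'
from rack import *
ft=grab("top");fs=grab("scene")
s=4.21053
obs=[(ft,fp(202,154,155,115,s),(.0195,.108,.108)),(ft,fp(352,162,155,115,s),(.0195,.023,.108)),(ft,fp(503,175,155,115,s),(.0195,-.062,.108)),
(fs,fp(275,283,140,95,4),(.0185,.023,.105)),(fs,fp(400,229,140,95,4),(.0185,-.062,.105))]
def res(p): return np.concatenate([(proj(f,w(p[:2],p[2],l))[0]-np.array(uv)) for f,uv,l in obs])
o=least_squares(res,[.6,0,0]);print(o.x,o.fun.round(2))
print("pins",w(o.x[:2],o.x[2],[(.033,y,.105) for y in(-.062,.023,.108)]).round(4))
print("slots",w(o.x[:2],o.x[2],[(-.035,y,.075) for y in(-.134,.134)]).round(4))
for col,uv in(("blue",(193,240)),("green",(293,240))):
    g=ray(ft,uv,.06);ms=[cmask(ft,col),cmask(fs,col)]
    print(col,fitb([ft,fs],ms,[g[0],g[1],0,0,0,0]),[ (m>0).sum() for m in ms])
    for n,f,m in(("t",ft,ms[0]),("s",fs,ms[1])):
        p,_=fitb([f],[m],[g[0],g[1],0,0,0,0]); print(n,p,_)
knobs=[ray(ft,fp(x,y,155,190,s),.012) for x,y in((176,147),(668,100))]; sl=ray(ft,fp(421,124,155,190,s),.015)
print(knobs,sl,np.linalg.norm(knobs[0]-knobs[1]))
# overlay
for n,f in(("top",ft),("scene",fs)):
    im=cv2.resize(f["frame"],None,fx=4,fy=4,interpolation=cv2.INTER_CUBIC)
    L=[bx((45,-142,92),(57,142,116)),bx((45,-142,26),(57,142,46)),bx((-55,128,0),(-15,140,95)),bx((-55,-140,0),(-15,-128,95)),bx((-78,-140,60),(-52,-128,75))]+[bx((21,y-3.5,101.5),(45,y+3.5,108.5)) for y in(-62,23,108)]
    for b in L:
        q=((proj(f,w(o.x[:2],o.x[2],b))+.5)*4-.5).astype(int)
        for i in range(8):
            for k in(1,2,4):
                if not i&k: cv2.line(im,tuple(q[i]),tuple(q[i|k]),(0,0,255),1)
    a=(620,460,1420,860) if n=="top" else (560,400,1360,1000)
    cv2.imwrite(f"pics/ov_{n}.png",im[a[1]:a[3],a[0]:a[2]])
E
```

```text
[ 0.61004021  0.10027208 -0.0764641 ] [-0.38 -0.26  0.07  0.34  0.36 -0.24  0.08  0.15 -0.01  0.13]
pins [[0.6382 0.0359 0.105 ]
 [0.6447 0.1207 0.105 ]
 [0.6512 0.2054 0.105 ]]
slots [[ 0.5649 -0.0307  0.075 ]
 [ 0.5854  0.2366  0.075 ]]
blue (array([0.41985355, 0.25601081, 0.        , 0.        , 0.        ,
       0.77847879]), np.float64(951.356862745098)) [np.int64(300), np.int64(455)]
t [ 0.42478308  0.24269093  0.          0.          0.         -0.01595319] 109.30980392156863
s [0.4218429  0.25384103 0.         0.         0.         0.78539892] 751.8823529411765
green (array([ 0.42027761, -0.01038088,  0.        ,  0.        ,  0.        ,
        0.13924575]), np.float64(753.5686274509804)) [np.int64(247), np.int64(466)]
t [ 0.42276156 -0.00879825  0.          0.          0.         -0.01193648] 99.94509803921568
s [ 0.42653737 -0.02143348  0.          0.          0.          0.16871915] 586.6039215686275
[array([0.46241741, 0.23591476, 0.012     ]), array([ 0.48942312, -0.06614014,  0.012     ])] [0.47567905 0.08549527 0.015     ] 0.30325974102761827
```

View pics/ov_top.png

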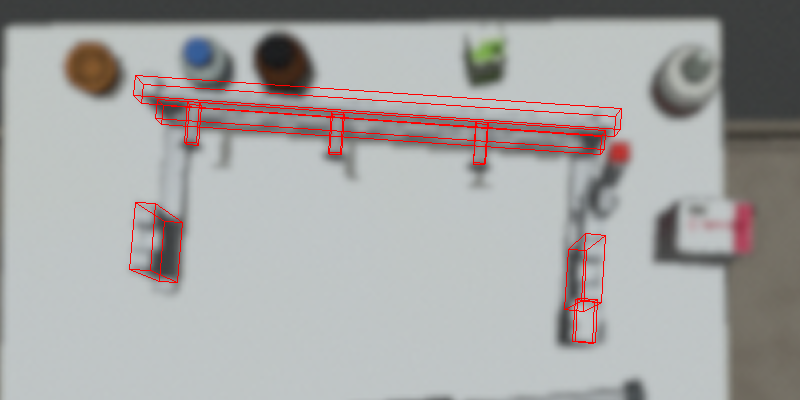

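View pics/ov_scene.png

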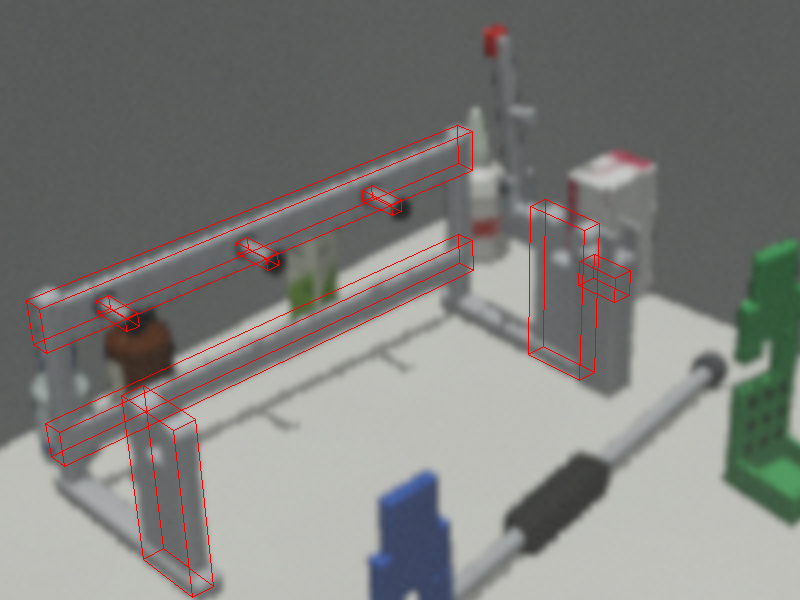

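```bash
cat >> h.py <<'E'
def cmask(f,col):
    b,g,r_=[c.astype(float) for c in cv2.split(f["frame"])]
    s=b+g+r_+1
    q={"blue":(b-np.maximum(r_,g))/s,"green":(g-np.maximum(r_,b))/s}[col]
    return ((q>0.09)*255).astype(np.uint8)
E
python3 - <<'E'
from rack import *
ft=grab("top");fs=grab("scene")
for col,g in(("blue",(.43,.245)),("green",(.43,-.01))):
    ms=[cmask(ft,col),cmask(fs,col)]
    p,e=fitb([ft,fs],ms,[g[0],g[1],0,0,0,0]);print(col,p.round(4),e,[ (m>0).sum() for m in ms])
    for n,f,m in(("t",ft,ms[0]),("s",fs,ms[1])):
        p1,e=fitb([f],[m],p); print(n,p1.round(4),e,render(f,BASK,p).sum())
E
```

```text
blue [0.4242 0.2438 0.     0.     0.     0.0906] 414.7450980392157 [np.int64(374), np.int64(1574)]
t [0.4247 0.2451 0.     0.     0.     0.0897] 72.15294117647059 379.65882352941173
s [0.4242 0.2433 0.     0.     0.     0.1256] 331.8235294117647 1804.9607843137255
green [ 0.4215 -0.0123  0.      0.      0.     -0.032 ] 294.16470588235296 [np.int64(282), np.int64(1001)]
t [ 0.4229 -0.0108  0.      0.      0.     -0.1008] 80.59607843137255 350.7882352941176
s [ 0.4226 -0.0144  0.      0.      0.     -0.027 ] 194.95686274509802 1156.4901960784314
```

```bash
cat >> h.py <<'E'
def overlay(f,boxes,p,name,z=5,pad=8,ms=None):
    R,t=T(p); im=cv2.resize(f["frame"],None,fx=z,fy=z,interpolation=cv2.INTER_CUBIC); Q=[]
    for b in boxes:
        q=((proj(f,b@R.T+t)+.5)*z-.5).astype(int); Q.append(q)
        for i in range(8):
            for k in(1,2,4):
                if not i&k: cv2.line(im,tuple(q[i]),tuple(q[i|k]),(0,0,255),1)
    Q=np.vstack(Q);a=np.maximum(Q.min(0)-pad*z,0);b=Q.max(0)+pad*z; return im[a[1]:b[1],a[0]:b[0]]
def hcat(ims,name):
    h=max(i.shape[0] for i in ims); o=np.hstack([cv2.copyMakeBorder(i,0,h-i.shape[0],0,0,cv2.BORDER_CONSTANT) for i in ims])
    s=min(1,800/o.shape[1],600/o.shape[0]); cv2.imwrite("pics/"+name,cv2.resize(o,None,fx=s,fy=s))
E
python3 - <<'E'
from rack import *
ft=grab("top");fs=grab("scene")
B=[.4242,.2445,0,0,0,.09];G=[.422,-.0123,0,0,0,-.1]
hcat([overlay(ft,BASK,B,0,8),overlay(fs,BASK,B,0),overlay(ft,BASK,G,0,8),overlay(fs,BASK,G,0)],"ob.png")
E
```

```text
(no output)
```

View pics/ob.png

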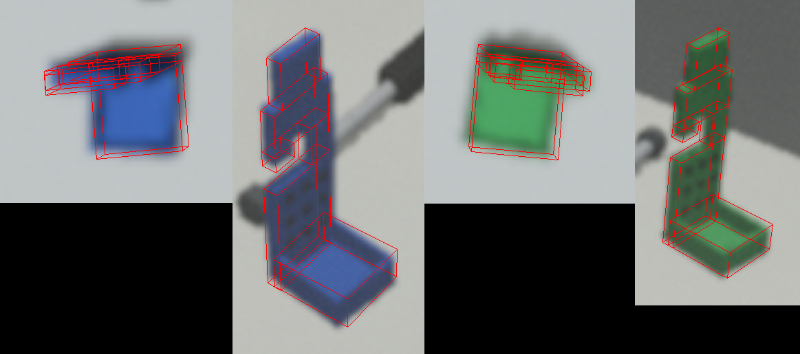

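```bash
python3 - <<'E'
from rack import *
import h
ft=grab("top");fs=grab("scene")
def cm(f,col,th):
    b,g,r_=[c.astype(float) for c in cv2.split(f["frame"])]
    q={"blue":b-r_,"green":g-r_}[col]-{"blue":12,"green":6}[col]*0
    return ((q>th)*255).astype(np.uint8)
for col,g,th in(("blue",(.424,.245),25),("green",(.422,-.012),22)):
    ms=[cm(ft,col,th),cm(fs,col,th)]
    for y in(-.15,.0,.15):
        p,e=fitb([ft,fs],ms,[g[0],g[1],0,0,0,y]);print(col,p.round(4),e)
    for n,f,m in(("t",ft,ms[0]),("s",fs,ms[1])):
        p1,e=fitb([f],[m],p); print(n,p1.round(4),e)
    ims=[]
    for f,m,zz in((ft,ms[0],10),(fs,ms[1],5)):
        ff=dict(f);ff["frame"]=cv2.merge([m]*3); ims+=[overlay(ff,BASK,p,0,zz),overlay(f,BASK,p,0,zz)]
    hcat(ims,f"o_{col}2.png")
E
```

```text
blue [0.4237 0.2435 0.     0.     0.     0.0328] 338.1215686274509
blue [0.4238 0.2436 0.     0.     0.     0.0272] 338.3058823529411
blue [0.4236 0.2436 0.     0.     0.     0.034 ] 337.56862745098033
t [ 0.4232  0.2445  0.      0.      0.     -0.0008] 48.188235294117646
s [0.4251 0.2424 0.     0.     0.     0.0208] 266.29803921568623
green [ 0.4218 -0.0128  0.      0.      0.     -0.0731] 248.2980392156863
green [ 0.4215 -0.0126  0.      0.      0.     -0.0823] 249.14117647058822
green [ 0.4213 -0.0122  0.      0.      0.     -0.069 ] 249.25098039215686
t [ 0.4221 -0.0126  0.      0.      0.     -0.1778] 41.40392156862745
s [ 0.4226 -0.0141  0.      0.      0.     -0.0478] 173.9921568627451
```

View pics/o_blue2.png

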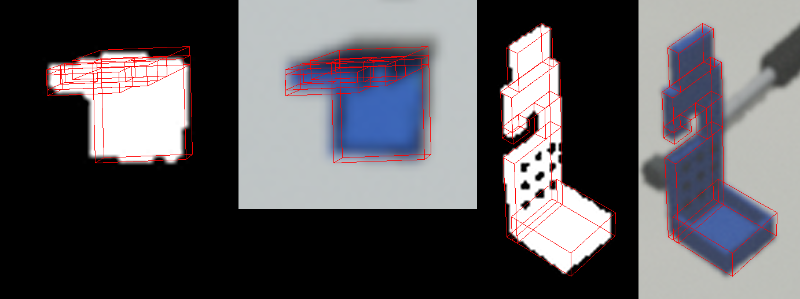

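View pics/o_green2.png

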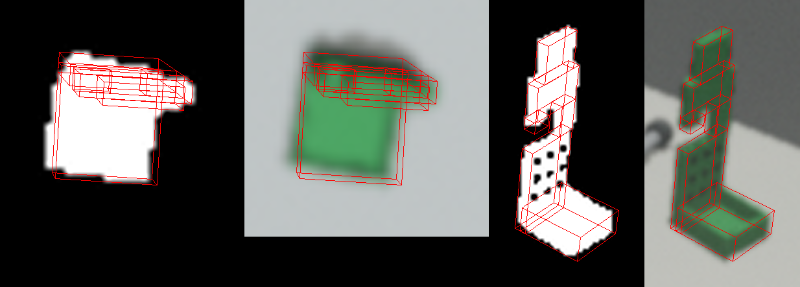

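```bash
cat >> h.py <<'E'
def cmask(f,col,fill=True):
    b,g,r_=[c.astype(float) for c in cv2.split(f["frame"])]
    m=(({"blue":b-r_,"green":g-r_}[col]>{"blue":25,"green":22}[col])*255).astype(np.uint8)
    if fill:
        cs,_=cv2.findContours(m,cv2.RETR_EXTERNAL,cv2.CHAIN_APPROX_NONE); cv2.drawContours(m,cs,-1,255,-1)
    return m
E
python3 - <<'E'
from rack import *
ft=grab("top");fs=grab("scene")
for col,g in(("blue",(.424,.245)),("green",(.422,-.012))):
    ms=[cmask(ft,col),cmask(fs,col)]
    p,e=fitb([ft,fs],ms,[g[0],g[1],0,0,0,-.05]);print(col,p.round(4),e)
    for n,f,m in(("t",ft,ms[0]),("s",fs,ms[1])):
        p1,e=fitb([f],[m],p); print(n,p1.round(4),e)
print(status.get_state()['t'])
E
```

```text
blue [0.4236 0.2436 0.     0.     0.     0.0344] 275.2627450980392
t [0.4232 0.2446 0.     0.     0.     0.0054] 49.325490196078434
s [0.4243 0.2428 0.     0.     0.     0.0435] 202.27843137254902
green [ 0.4218 -0.0129  0.      0.      0.     -0.0717] 213.62352941176468
t [ 0.4218 -0.0128  0.      0.      0.     -0.1881] 41.90588235294118
s [ 0.4227 -0.0146  0.      0.      0.     -0.0519] 138.30588235294118
0.7
```

Call:
jog_arm(plan=[0.28, 0.95, 0, 0, 0, 0.58, 0, 0.28, 0.95, 0, 0, 0, 0.58, 0, 0.28, 0.95, 0, 0, 0, 0.58, 0, 0.28, 0.95, 0, 0, 0, 0.58, 0, 0.28, 0.95, 0, 0, 0, 0.58, 0], force=40)

```text
t: 1.12
position: [0.2564, -0.3473, 0.2312]
tool_rot: [3.141, -0.0, 0.662]
wrist_force: [1.6, 0.1, 0.8]
grip_width: 0.0851
```

Call:
jog_arm(plan=[0.28, 0.95, 0, 0, 0, 0.58, 0, 0.28, 0.95, 0, 0, 0, 0.58, 0, 0.28, 0.95, 0, 0, 0, 0.58, 0, 0.28, 0.95, 0, 0, 0, 0.58, 0, 0.28, 0.95, 0, 0, 0, 0.58, 0])

```text
t: 1.53
position: [0.3124, -0.1573, 0.2315]
tool_rot: [3.14, 0.0, 0.965]
wrist_force: [1.8, -0.1, 1.1]
grip_width: 0.085
```

Call:
jog_arm(plan=[0.28, 0.95, 0, 0, 0, 0.58, 0, 0.28, 0.95, 0, 0, 0, 0.58, 0, 0.28, 0.95, 0, 0, 0, 0.58, 0, 0.28, 0.95, 0, 0, 0, 0.58, 0, 0.28, 0.95, 0, 0, 0, 0.58, 0])

```text
t: 1.95
position: [0.3685, 0.033, 0.2318]
tool_rot: [3.14, -0.0, 1.27]
wrist_force: [0.6, -0.1, -0.1]
grip_width: 0.0852
```

Call:
jog_arm(plan=[0.28, 0.95, 0, 0, 0, 0.58, 0, 0.28, 0.95, 0, 0, 0, 0.58, 0, 0.28, 0.95, 0, 0, 0, 0.58, 0, 0.28, 0.95, 0, 0, 0, 0.58, 0, 0.28, 0.95, 0, 0, 0, 0.58, 0])

```text
t: 2.37
position: [0.4244, 0.2234, 0.2314]
tool_rot: [3.141, 0.0, 1.574]
wrist_force: [0.5, -1.1, 0.8]
grip_width: 0.0855
```

Call:
jog_arm(plan=[-0.02, 0.5, 0, 0, 0, 0, 0, 0, 0, -0.8, 0, 0, 0, 0, 0, 0, -0.8, 0, 0, 0, 0, 0, 0, -0.8, 0, 0, 0, 0, 0, 0, -0.8, 0, 0, 0, 0])

```text
t: 2.78
position: [0.4235, 0.2414, 0.1022]
tool_rot: [3.141, -0.0, 1.571]
wrist_force: [-0.2, 1.0, 0.5]
grip_width: 0.0851
```

```bash
python3 - <<'E'
from h import *
ft=grab("top");fs=grab("scene");print(status.get_state()['position'])
hcat([cv2.resize(ft["frame"][200:300,150:250],None,fx=4,fy=4,interpolation=2),cv2.resize(fs["frame"][160:320,190:320],None,fx=3,fy=3,interpolation=2)],"g1.png")
E
```

```text
[0.41895679 0.23979014 0.09818448]
```

View pics/g1.png

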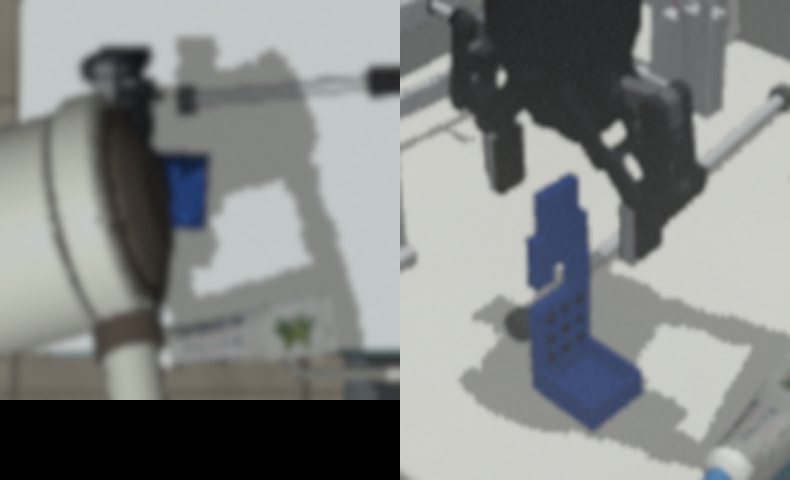

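```bash
python3 - <<'E'
from h import *
for i in range(3):
    s=status.get_state();print(s['t'],s['position'],s['joint_positions'],s['wrist_force'],s['tool_rot']); grab("top")
E
```

```text
2.8833 [0.41895679 0.23979014 0.09818448] [ 2.68868062e-01  7.98138828e-02  1.96392610e+00 -6.14962892e-05
  1.10929612e+00  2.69069699e-01] [-1.2775216  -0.54501695  0.06340511] [-3.13057548e+00  3.09478044e-03  1.57063944e+00]
2.9333 [0.42140861 0.24046871 0.10146454] [2.68823204e-01 7.66991797e-02 1.95978809e+00 2.61706367e-05
 1.11090255e+00 2.69038462e-01] [0.0793846  0.0345404  0.07781691] [-3.13599781e+00  1.51836346e-03  1.57057363e+00]
2.9833 [0.42354653 0.2410112  0.1038598 ] [ 2.68758185e-01  7.44442905e-02  1.95677377e+00 -2.53575465e-05
  1.11087534e+00  2.69052747e-01] [-0.05006767  0.69015185  0.38020626] [-3.14111596e+00  1.55008643e-04  1.57051306e+00]
```

Call:
jog_arm(plan=[0, 0.06, 0, 0, 0, 0, 0.5, 0, 0, 0, 0, 0, 0, 1, 0, 0, 0, 0, 0, 0, 1, 0, 0, 0, 0, 0, 0, 1, 0, 0, 0, 0, 0, 0, 1])

```text
t: 3.45
position: [0.4238, 0.2435, 0.1039]
tool_rot: [3.141, -0.0, 1.571]
wrist_force: [0.1, 0.1, 0.1]
grip_width: 0.025
```

Call:
jog_arm(plan=[0, 0, 0, 0, 0, 0, 1, 0, 0, 0, 0, 0, 0, 1, 0, 0, 0, 0, 0, 0, 1, 0, 0, 0, 0, 0, 0, 1])

```text
t: 3.78
position: [0.4235, 0.2434, 0.1033]
tool_rot: [3.142, -0.0, 1.571]
wrist_force: [-0.3, -0.5, -1.1]
grip_width: 0.0072
```

Call:
jog_arm(plan=[0, 0, 0.2, 0, 0, 0, 1, 0, 0, 0.5, 0, 0, 0, 1, 0, 0, 0.5, 0, 0, 0, 1, 0, 0, 0.5, 0, 0, 0, 1, 0, 0, 0.3, 0, 0, 0, 1])

```text
t: 4.2
position: [0.4242, 0.2437, 0.1859]
tool_rot: [3.139, -0.001, 1.571]
wrist_force: [0.1, 0.5, -1.3]
grip_width: 0.0072
```

```bash
python3 - <<'E'
from h import *
fs=grab("scene");s=status.get_state();print(s['position'],s['tool_rot'],s['grip_width'])
m=cmask(fs,"blue"); x,y,z=s['position']
p,e=fitb([fs],[m],[x,y,z-.1,0,0,0],(0,1,2,3,4,5));print(p.round(4),e)
p,e=fitb([fs],[m],[x,y,z-.1,0,0,0],(1,2,5));print(p.round(4),e)
hcat([overlay(fs,BASK,p,0,5,20)],"g2.png")
E
```

```text
[0.42540613 0.24403573 0.18783911] [ 3.13568571e+00 -1.67936867e-03  1.57067863e+00] 0.007389415541074405
[ 0.4228  0.2459  0.0838  0.0126 -0.011   0.0955] 443.79999999999995
[0.4254 0.2415 0.08   0.     0.     0.1001] 434.43137254901956
```

View pics/g2.png

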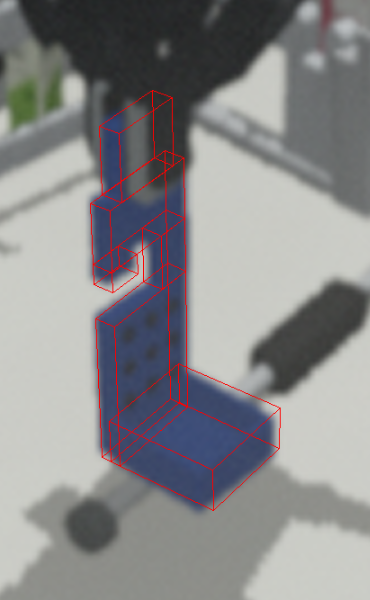

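Call:
jog_arm(plan=[0.6, -0.2, 0.3, 0, 0, -0.1, 1, 0.6, -0.2, 0.3, 0, 0, -0.1, 1, 0.6, -0.2, 0.3, 0, 0, -0.1, 1, 0.6, -0.2, 0.3, 0, 0, -0.1, 1, 0.6, -0.2, 0.3, 0, 0, -0.1, 1])

```text
t: 4.67
position: [0.544, 0.2029, 0.2431]
tool_rot: [-3.14, 0.0, 1.518]
wrist_force: [-0.2, 0.6, -1.6]
grip_width: 0.0076
```

Call:
jog_arm(plan=[0.65, -0.2, 0, 0, 0, -0.1, 1, 0.6, -0.2, 0, 0, 0, -0.1, 1, 0.4, -0.2, 0, 0, 0, -0.03, 1, 0.3, -0.1, 0, 0, 0, 0, 1, 0.15, -0.05, 0, 0, 0, 0, 1])

```text
t: 5.08
position: [0.6283, 0.1724, 0.2421]
tool_rot: [-3.14, 0.0, 1.493]
wrist_force: [0.3, 0.2, -2.4]
grip_width: 0.0071
```

Call:
jog_arm(plan=[0, 0, 0, 0, 0, 0, 1, 0, 0, 0, 0, 0, 0, 1])

```text
t: 5.25
position: [0.6269, 0.1736, 0.2427]
tool_rot: [-3.14, 0.0, 1.494]
wrist_force: [-0.8, 0.1, -2.4]
grip_width: 0.0075
```

Call:
jog_arm(plan=[0.3, -0.15, 0, 0, 0, 0, 1, 0.25, -0.1, 0, 0, 0, 0, 1, 0, 0, 0, 0, 0, 0, 1, 0, 0, 0, 0, 0, 0, 1])

```text
t: 5.58
position: [0.6487, 0.1639, 0.2432]
tool_rot: [-3.141, -0.0, 1.494]
wrist_force: [0.4, 1.6, -2.1]
grip_width: 0.0073
```

```bash
python3 - <<'E'
from h import *
fs=grab("scene");ft=grab("top");s=status.get_state();print(s['position'],s['tool_rot'],s['grip_width'])
x,y,z=s['position'];p=[x,y,z-.103,0,0,-.0765]
hcat([overlay(fs,BASK,p,0,5,25),overlay(ft,BASK,p,0,5,15)],"g3.png")
E
```

```text
[0.64854169 0.16406942 0.24327099] [-3.14081073e+00 -1.26295632e-04  1.49480456e+00] 0.007761808037395469
```

View pics/g3.png

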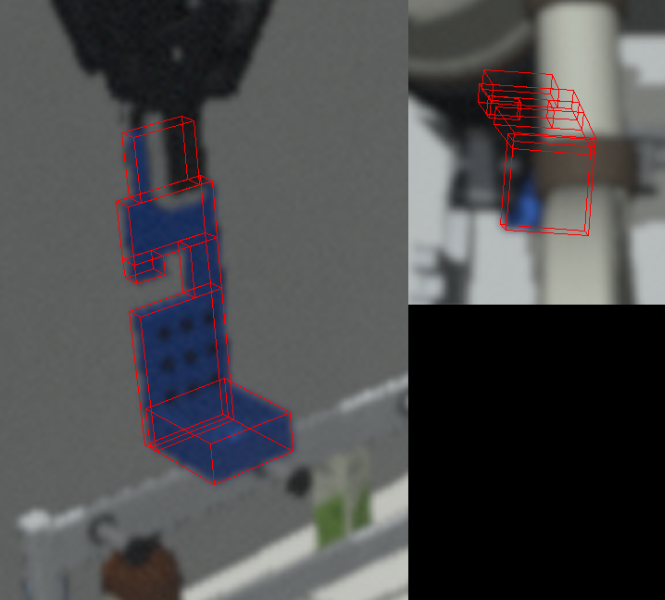

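Call:
jog_arm(plan=[0, 0, -0.6, 0, 0, 0, 1, 0, 0, -0.7, 0, 0, 0, 1, 0, 0, -0.7, 0, 0, 0, 1, 0, 0, -0.4, 0, 0, 0, 1, 0, 0, -0.15, 0, 0, 0, 1])

```text
t: 6.1
position: [0.6464, 0.1638, 0.1373]
tool_rot: [-3.135, 0.001, 1.495]
wrist_force: [0.6, 0.2, -2.0]
grip_width: 0.0074
```

Call:
jog_arm(plan=[0, 0, 0, 0, 0, 0, 1, 0, 0, 0, 0, 0, 0, 1])

```text
t: 6.27
position: [0.6497, 0.1638, 0.1425]
tool_rot: [3.14, -0.0, 1.494]
wrist_force: [0.7, -0.3, -1.6]
grip_width: 0.007
```

```bash
python3 - <<'E'
from h import *
fs=grab("scene");s=status.get_state();print(s['position'],s['tool_rot'],s['wrist_force'])
crop(fs,"g4.png",140,130,260,220)
E
```

```text
[0.65044742 0.16371811 0.14341169] [ 3.13847504e+00 -4.93758911e-04  1.49438790e+00] [ 0.02560012  0.52195639 -1.98912868]
g4.png scale 6.666666666666667
```

View pics/g4.png

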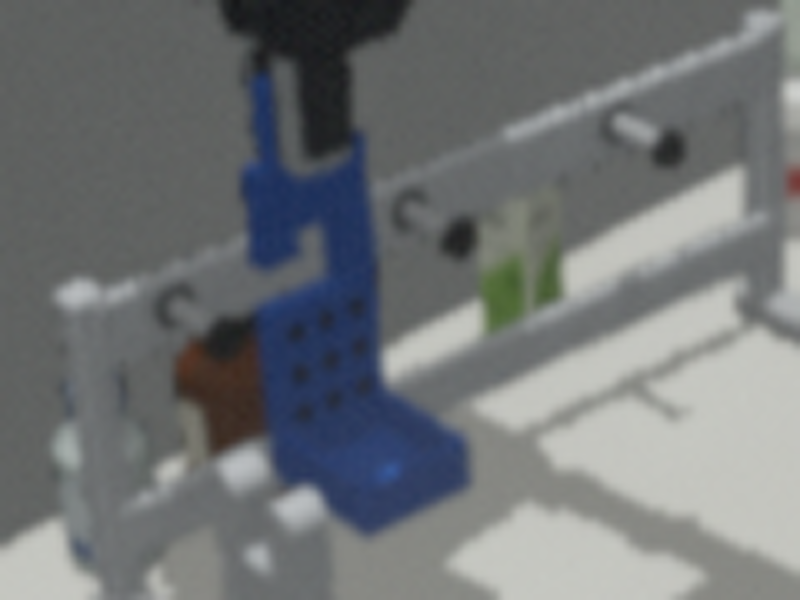

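```bash
cat > ov.py <<'E'
from h import *
RK=(0.61004,0.10027,-0.07646)
def pins(): return [bx((21,y-3.5,101.5),(45,y+3.5,108.5)) for y in(-62,23,108)]
def ovl(f,p,a,name,z=6,extra=()):
    im=cv2.resize(f["frame"],None,fx=z,fy=z,interpolation=cv2.INTER_CUBIC)
    R,t=T(p)
    for col,Bs,fn in(((0,0,255),BASK if p is not None else [],lambda b:b@R.T+t),((0,255,255),pins()+list(extra),lambda b:w(RK[:2],RK[2],b))):
        for b in Bs:
            q=((proj(f,fn(b))+.5)*z-.5).astype(int)
            for i in range(8):
                for k in(1,2,4):
                    if not i&k: cv2.line(im,tuple(q[i]),tuple(q[i|k]),col,1)
    cv2.imwrite("pics/"+name,im[a[1]*z:a[3]*z,a[0]*z:a[2]*z])
E
python3 - <<'E'
from ov import *
fs=grab("scene");s=status.get_state();x,y,z=s['position'];print(x,y,z)
ovl(fs,[x,y,z-.103,0,0,-.0765],(140,130,260,225),"g5.png")
E
```

```text
0.6507174314669659 0.16368657193506003 0.14374275202911063
```

View pics/g5.png

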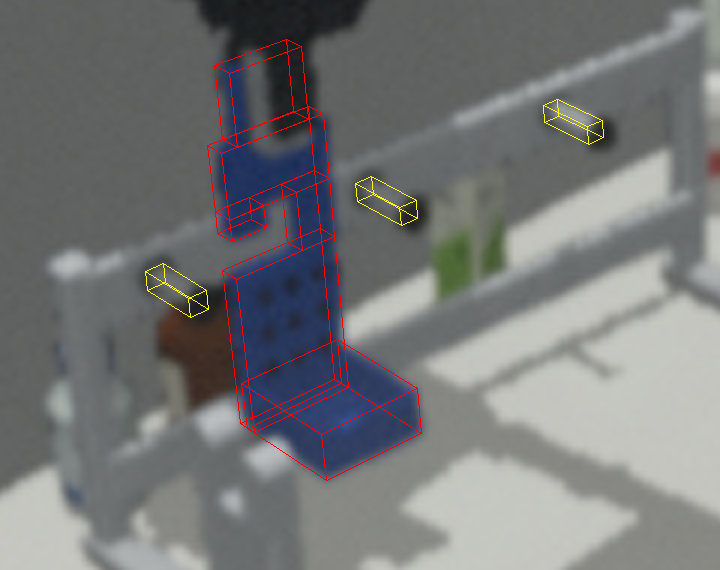

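Call:
jog_arm(plan=[-0.04, 0, -0.08, 0, 0, 0, 1, 0, 0, 0, 0, 0, 0, 1, 0, 0, 0, 0, 0, 0, 1])

```text
t: 6.62
position: [0.6479, 0.1634, 0.1385]
tool_rot: [3.141, -0.0, 1.494]
wrist_force: [0.3, -0.5, -1.4]
grip_width: 0.0075
```

```bash
python3 - <<'E'
from ov import *
fs=grab("scene");s=status.get_state();x,y,z=s['position'];print(x,y,z)
m=cmask(fs,"blue")
p,e=fitb([fs],[m],[x,y,z-.103,0,0,-.0765],(0,1,2));print(p.round(4),e)
p,e=fitb([fs],[m],[x,y,z-.103,0,0,-.0765],(1,2));print(p.round(4),e)
ovl(fs,p,(140,130,260,225),"g6.png")
E
```

```text
0.6479749484213841 0.16344068182070215 0.13847873279351625
[ 0.6718  0.1438  0.0168  0.      0.     -0.0765] 236.99999999999997
[ 0.648   0.1623  0.035   0.      0.     -0.0765] 287.7647058823529
```

View pics/g6.png

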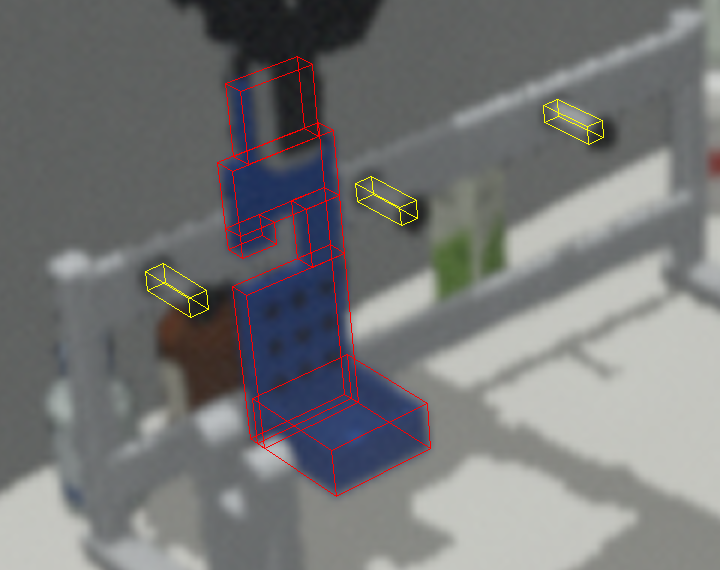

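Call:
jog_arm(plan=[0.02, 0.21, 0.05, 0, 0, 0, 1, 0.02, 0.21, 0, 0, 0, 0, 1, 0.02, 0.21, 0, 0, 0, 0, 1, 0.02, 0.21, 0, 0, 0, 0, 1, 0.02, 0.21, 0, 0, 0, 0, 1])

```text
t: 7.08
position: [0.6519, 0.2067, 0.14]
tool_rot: [-3.142, -0.0, 1.495]
wrist_force: [1.3, -0.2, -2.0]
grip_width: 0.0073
```

Call:
jog_arm(plan=[0, 0, 0, 0, 0, 0, 1, 0, 0, 0, 0, 0, 0, 1])

```text
t: 7.25
position: [0.6518, 0.2062, 0.14]
tool_rot: [-3.141, 0.0, 1.495]
wrist_force: [1.0, -1.0, -1.4]
grip_width: 0.0076
```

```bash
python3 - <<'E'
from ov import *
fs=grab("scene");s=status.get_state();x,y,z=s['position'];print(x,y,z,s['wrist_force'],s['ft_torque'])
ovl(fs,[x,y,z-.103,0,0,-.0765],(140,130,260,225),"g7.png")
E
```

```text
0.6517645290417523 0.20560430733397375 0.13989580702316132 [ 0.59732579 -0.84104194 -0.89350215] [-0.07782037 -0.03809745 -0.01644111]
```

View pics/g7.png

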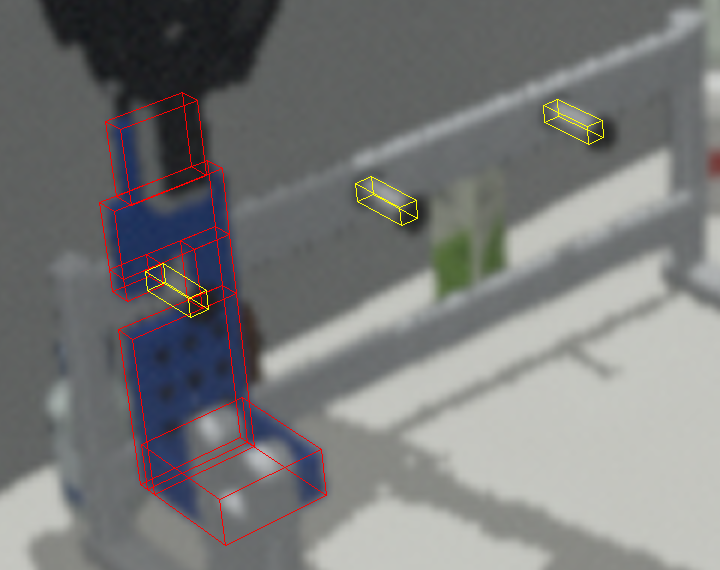

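Call:
jog_arm(plan=[0, 0, -0.05, 0, 0, 0, 1, 0, 0, -0.05, 0, 0, 0, 1, 0, 0, -0.05, 0, 0, 0, 1, 0, 0, -0.05, 0, 0, 0, 1, 0, 0, 0, 0, 0, 0, 1])

```text
t: 7.72
position: [0.6515, 0.2051, 0.1313]
tool_rot: [-3.14, 0.0, 1.494]
wrist_force: [-0.7, -0.3, -1.4]
grip_width: 0.0073
```

```bash
python3 - <<'E'
from ov import *
fs=grab("scene");s=status.get_state();x,y,z=s['position'];print(x,y,z,s['wrist_force'],s['ft_torque'])
crop(fs,"g8.png",140,130,220,190)
E
```

```text
0.651578592033175 0.2052119455635351 0.1315595113501141 [-0.39383576 -0.23641475 -1.52420951] [-0.00491493  0.03295548 -0.04656547]
g8.png scale 10.0
```

View pics/g8.png

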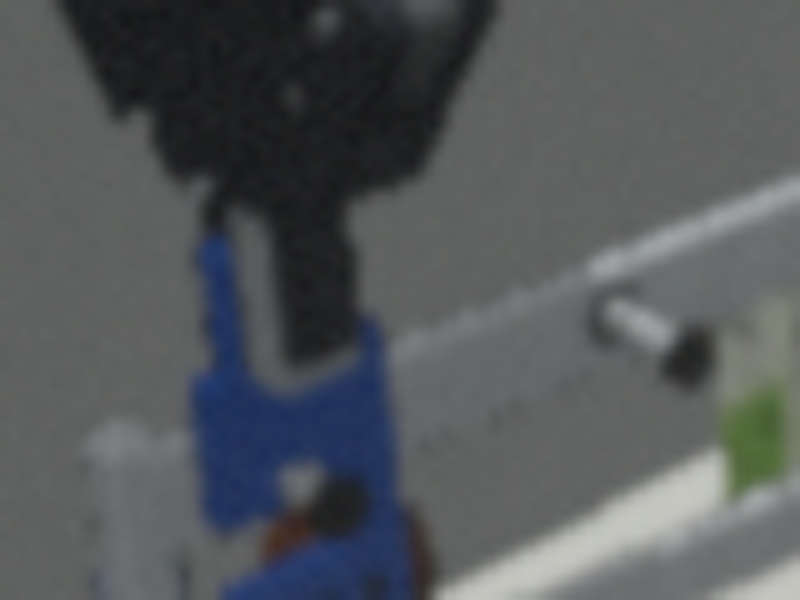

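Call:
jog_arm(plan=[0, 0, -0.04, 0, 0, 0, 1, 0, 0, 0, 0, 0, 0, 1, 0, 0, 0, 0, 0, 0, 0.8, 0, 0, 0, 0, 0, 0, 0.7, 0, 0, 0, 0, 0, 0, 0.5])

```text
t: 8.18
position: [0.6522, 0.2055, 0.131]
tool_rot: [3.141, -0.0, 1.494]
wrist_force: [-0.2, 0.1, -0.7]
grip_width: 0.0365
```

Call:
jog_arm(plan=[0, 0, 0, 0, 0, 0, 0.3, 0, 0, 0, 0, 0, 0, 0, 0, 0, 0, 0, 0, 0, 0, 0, 0, 0.5, 0, 0, 0, 0, 0, 0, 0.8, 0, 0, 0, 0])

```text
t: 8.6
position: [0.649, 0.205, 0.1782]
tool_rot: [-3.133, 0.002, 1.494]
wrist_force: [0.4, -0.4, 0.1]
grip_width: 0.0856
```

```bash
python3 - <<'E'
from ov import *
fs=grab("scene");s=status.get_state();x,y,z=s['position'];print(x,y,z,s['wrist_force'],s['grip_width'])
m=cmask(fs,"blue");p0=[.652,.2055,.0265,0,0,-.0765]
print(fitb([fs],[m],p0,(1,2)),fitb([fs],[m],p0,(1,2,4,5)))
ovl(fs,p0,(130,130,260,225),"g9.png")
E
```

```text
0.6540388682983005 0.20579804904372812 0.1894157098473086 [2.52507479 1.01726414 7.40647883] 0.08494139551464722
(array([ 0.652     ,  0.2048183 ,  0.02667215,  0.        ,  0.        ,
       -0.0765    ]), np.float64(600.2156862745098)) (array([ 0.652     ,  0.21089289,  0.0341755 ,  0.        , -0.13561743,
       -0.01152015]), np.float64(496.7490196078431))
```

View pics/g9.png

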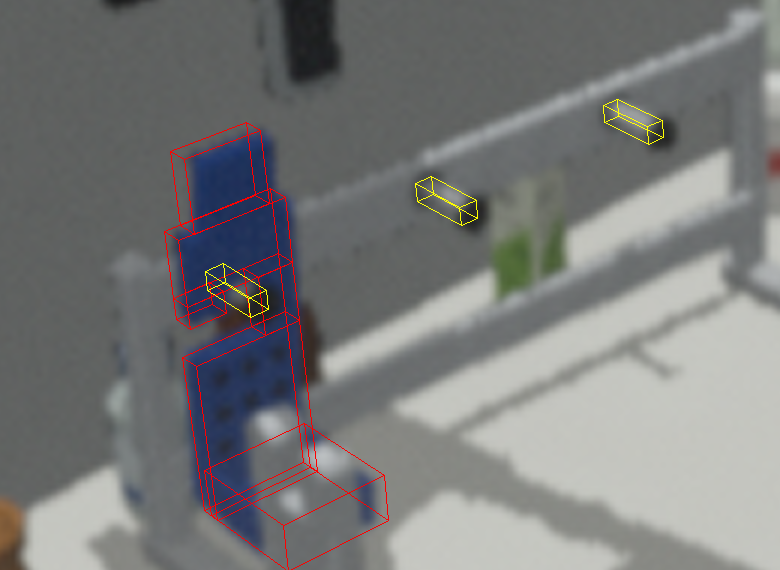

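Call:
jog_arm(plan=[0, 0, 0.8, 0, 0, 0, 0, -0.4, -0.4, 0.25, 0, 0, -0.1, 0, -0.7, -0.7, 0, 0, 0, -0.1, 0, -0.7, -0.7, 0, 0, 0, -0.1, 0, -0.7, -0.7, 0, 0, 0, -0.1, 0])

```text
t: 9.07
position: [0.551, 0.1046, 0.2249]
tool_rot: [3.14, 0.0, 1.453]
wrist_force: [0.4, -0.9, -0.2]
grip_width: 0.0855
```

Call:
jog_arm(plan=[-0.7, -0.7, 0, 0, 0, 0, 0, -0.7, -0.7, 0, 0, 0, 0, 0, -0.7, -0.7, 0, 0, 0, 0, 0, -0.6, -0.5, 0, 0, 0, 0, 0, -0.3, -0.2, 0, 0, 0, 0, 0])

```text
t: 9.48
position: [0.4299, -0.0084, 0.2245]
tool_rot: [3.141, 0.001, 1.45]
wrist_force: [0.6, 0.2, 0.4]
grip_width: 0.0851
```

Call:
jog_arm(plan=[0, 0, 0, 0, 0, 0, 0, 0, 0, 0, 0, 0, 0, 0])

```text
t: 9.65
position: [0.4322, -0.0068, 0.225]
tool_rot: [3.14, -0.0, 1.451]
wrist_force: [-0.0, -0.7, -0.3]
grip_width: 0.0853
```

```bash
python3 - <<'E'
from ov import *
fs=grab("scene");s=status.get_state();print(s['position'],s['tool_rot'],s['wrist_force'])
m=cmask(fs,"green");p,e=fitb([fs],[m],[.422,-.013,0,0,0,-.1]);print(p,e)
cv2.imwrite("pics/g10.png",fs["frame"])
E
```

```text
[ 0.43260613 -0.00643518  0.22496731] [ 3.13989996e+00 -1.68696298e-04  1.45188787e+00] [-0.13504952 -0.23671438 -0.83397496]
[ 0.4221714  -0.01349785  0.          0.          0.         -0.0464532 ] 141.12549019607843
```

View pics/g10.png

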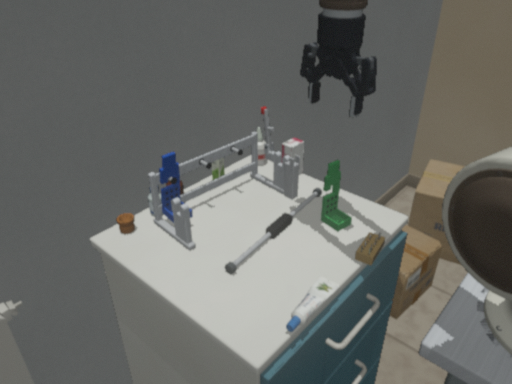

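Call:
jog_arm(plan=[-0.26, -0.16, -0.4, 0, 0, 0, 0, 0, 0, -0.7, 0, 0, 0, 0, 0, 0, -0.7, 0, 0, 0, 0, 0, 0, -0.7, 0, 0, 0, 0, 0, 0, -0.3, 0, 0, 0, 0])

```text
t: 10.12
position: [0.4201, -0.0115, 0.1089]
tool_rot: [-3.137, -0.001, 1.454]
wrist_force: [-0.4, 0.2, -0.2]
grip_width: 0.0854
```

Call:
jog_arm(plan=[0, 0, -0.2, 0, 0, 0, 0, 0, 0, 0, 0, 0, 0, 0, 0, 0, 0, 0, 0, 0, 0, 0, 0, 0, 0, 0, 0, 0])

```text
t: 10.45
position: [0.4228, -0.0131, 0.1058]
tool_rot: [3.139, 0.0, 1.453]
wrist_force: [0.6, -0.0, -0.1]
grip_width: 0.0853
```

Call:
jog_arm(plan=[0, 0, -0.05, 0, 0, 0, 0.5, 0, 0, 0, 0, 0, 0, 1, 0, 0, 0, 0, 0, 0, 1, 0, 0, 0, 0, 0, 0, 1, 0, 0, 0, 0, 0, 0, 1])

```text
t: 10.87
position: [0.4216, -0.0131, 0.1027]
tool_rot: [3.141, 0.0, 1.452]
wrist_force: [-0.2, 0.6, 0.1]
grip_width: 0.0258
```

Call:
jog_arm(plan=[0, 0, 0, 0, 0, 0, 1, 0, 0, 0, 0, 0, 0, 1, 0, 0, 0, 0, 0, 0, 1, 0, 0, 0, 0, 0, 0, 1])

```text
t: 11.2
position: [0.4214, -0.013, 0.1025]
tool_rot: [-3.142, 0.0, 1.452]
wrist_force: [0.1, 0.3, -0.8]
grip_width: 0.0073
```

Call:
jog_arm(plan=[0, 0, 0.5, 0, 0, 0, 1, 0, 0, 0.9, 0, 0, 0, 1, 0.2, 0.1, 0.9, 0, 0, 0.1, 1, 0.5, 0.2, 0.8, 0, 0, 0.1, 1, 0.6, 0.25, 0.4, 0, 0, 0.1, 1])

```text
t: 11.62
position: [0.4753, 0.0086, 0.2472]
tool_rot: [3.135, 0.001, 1.483]
wrist_force: [0.2, 0.6, 0.1]
grip_width: 0.0071
```

Call:
jog_arm(plan=[0.7, 0.3, 0.1, 0, 0, 0.1, 1, 0.7, 0.3, 0, 0, 0, 0, 1, 0.7, 0.3, 0, 0, 0, 0, 1, 0.7, 0.3, 0, 0, 0, 0, 1, 0.6, 0.25, 0, 0, 0, 0, 1])

```text
t: 12.03
position: [0.6108, 0.068, 0.2457]
tool_rot: [-3.141, -0.0, 1.495]
wrist_force: [0.5, 0.2, 0.1]
grip_width: 0.0074
```

Call:
jog_arm(plan=[0.3, 0.1, 0, 0, 0, 0, 1, 0, 0, 0, 0, 0, 0, 1, 0, 0, 0, 0, 0, 0, 1])

```text
t: 12.28
position: [0.6212, 0.0711, 0.2456]
tool_rot: [-3.14, 0.0, 1.495]
wrist_force: [-0.3, -0.2, -1.7]
grip_width: 0.0075
```

Call:
jog_arm(plan=[0.3, 0.1, 0, 0, 0, 0, 1, 0.23, 0.09, 0, 0, 0, 0, 1, 0, 0, 0, 0, 0, 0, 1, 0, 0, 0, 0, 0, 0, 1])

```text
t: 12.62
position: [0.6418, 0.0783, 0.2464]
tool_rot: [-3.141, 0.0, 1.494]
wrist_force: [-0.6, 0.1, -0.8]
grip_width: 0.0072
```

Call:
jog_arm(plan=[0, 0, -0.6, 0, 0, 0, 1, 0, 0, -0.7, 0, 0, 0, 1, 0, 0, -0.7, 0, 0, 0, 1, 0, 0, -0.4, 0, 0, 0, 1, 0, 0, -0.15, 0, 0, 0, 1])

```text
t: 13.03
position: [0.6393, 0.0783, 0.1407]
tool_rot: [-3.134, 0.0, 1.494]
wrist_force: [-0.6, -0.8, -2.1]
grip_width: 0.0076
```

Call:
jog_arm(plan=[0, 0, 0, 0, 0, 0, 1, 0, 0, 0, 0, 0, 0, 1, 0, 0, 0, 0, 0, 0, 1])

```text
t: 13.28
position: [0.6438, 0.0784, 0.1468]
tool_rot: [3.138, 0.0, 1.494]
wrist_force: [0.3, -0.6, -0.9]
grip_width: 0.0073
```

```bash
python3 - <<'E'
from ov import *
fs=grab("scene");s=status.get_state();x,y,z=s['position'];print(x,y,z,s['wrist_force'],s['tool_rot'])
ovl(fs,[x,y,z-.1025,0,0,-.0765],(150,120,280,215),"g11.png")
E
```

```text
0.6438600043068881 0.07845471457677815 0.1468408915996852 [ 0.1570393  -0.28390196 -1.10249285] [ 3.13788747e+00 -2.36265274e-05  1.49399784e+00]
```

View pics/g11.png

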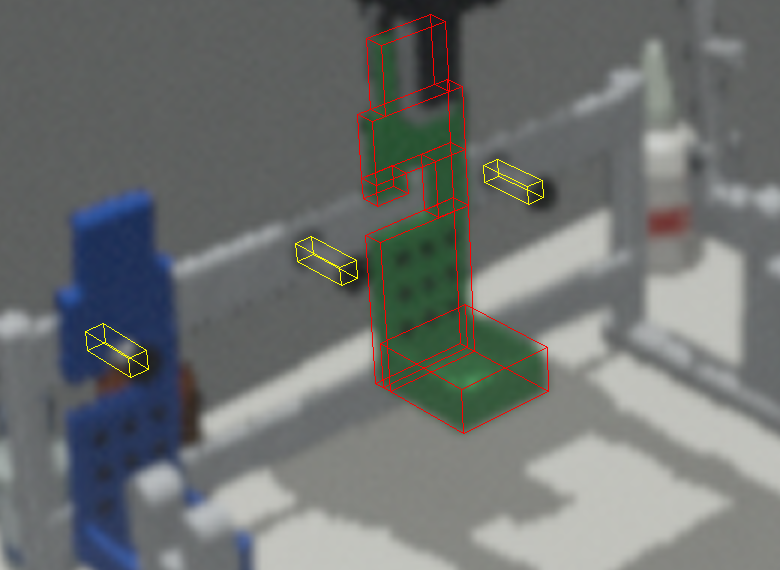

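Call:
jog_arm(plan=[-0.02, 0, -0.14, 0, 0, 0, 1, 0, 0, 0, 0, 0, 0, 1, 0, 0, 0, 0, 0, 0, 1, 0, 0, 0, 0, 0, 0, 1])

```text
t: 13.67
position: [0.6419, 0.0786, 0.1389]
tool_rot: [-3.142, -0.0, 1.494]
wrist_force: [0.1, -0.1, -1.2]
grip_width: 0.0071
```

Call:
jog_arm(plan=[0.02, 0.21, 0.03, 0, 0, 0, 1, 0.02, 0.21, 0, 0, 0, 0, 1, 0.02, 0.21, 0, 0, 0, 0, 1, 0.02, 0.21, 0, 0, 0, 0, 1, 0.02, 0.21, 0, 0, 0, 0, 1])

```text
t: 14.08
position: [0.6459, 0.1219, 0.1401]
tool_rot: [3.142, -0.0, 1.495]
wrist_force: [-1.2, 0.1, -1.8]
grip_width: 0.0077
```

Call:
jog_arm(plan=[0, 0, 0, 0, 0, 0, 1, 0, 0, 0, 0, 0, 0, 1])

```text
t: 14.25
position: [0.6458, 0.1214, 0.1401]
tool_rot: [-3.142, 0.0, 1.495]
wrist_force: [-0.4, 1.1, -1.2]
grip_width: 0.0074
```

Call:
jog_arm(plan=[0, 0, -0.05, 0, 0, 0, 1, 0, 0, -0.05, 0, 0, 0, 1, 0, 0, -0.05, 0, 0, 0, 1, 0, 0, -0.05, 0, 0, 0, 1, 0, 0, 0, 0, 0, 0, 1])

```text
t: 14.67
position: [0.6454, 0.1204, 0.1313]
tool_rot: [-3.14, 0.0, 1.494]
wrist_force: [0.3, -0.5, -1.4]
grip_width: 0.0076
```

```bash
python3 - <<'E'
from ov import *
fs=grab("scene");s=status.get_state();x,y,z=s['position'];print(x,y,z,s['wrist_force'],s['ft_torque'])
crop(fs,"g12.png",170,125,250,185)
E
```

```text
0.6455702115127333 0.12039490650613432 0.13160084359963242 [-0.26848047 -0.49659922 -1.5675258 ] [-0.02134076 -0.01775109 -0.01397725]
g12.png scale 10.0
```

View pics/g12.png

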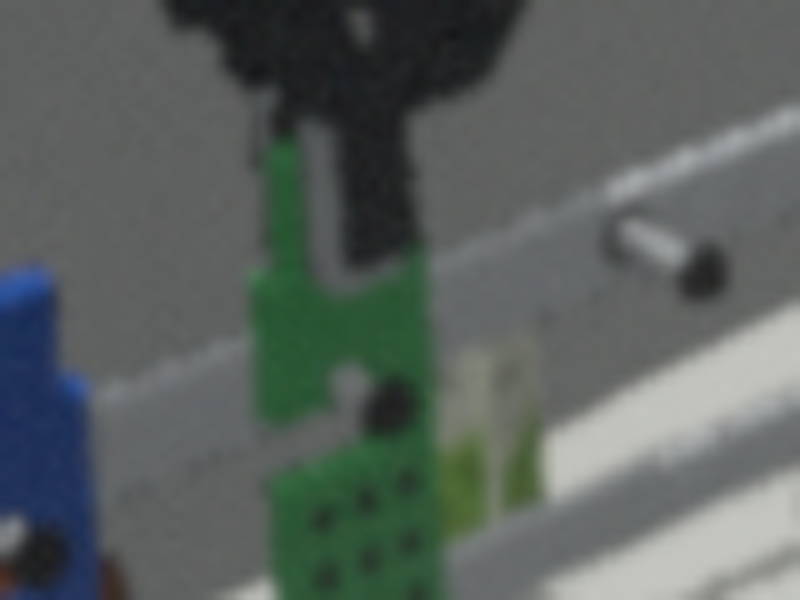

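The pin (350,385) sits inside the green notch. I'll lower the rest and release.

Call:
jog_arm(plan=[0, 0, -0.05, 0, 0, 0, 1, 0, 0, 0, 0, 0, 0, 1, 0, 0, 0, 0, 0, 0, 0.8, 0, 0, 0, 0, 0, 0, 0.7, 0, 0, 0, 0, 0, 0, 0.5])

```text
t: 15.13
position: [0.6462, 0.1206, 0.1305]
tool_rot: [3.141, -0.0, 1.494]
wrist_force: [0.6, 0.2, 0.2]
grip_width: 0.0362
```

Call:
jog_arm(plan=[0, 0, 0, 0, 0, 0, 0.3, 0, 0, 0, 0, 0, 0, 0, 0, 0, 0, 0, 0, 0, 0, 0, 0, 0.5, 0, 0, 0, 0, 0, 0, 0.8, 0, 0, 0, 0])

```text
t: 15.55
position: [0.6429, 0.1206, 0.178]
tool_rot: [-3.132, 0.001, 1.494]
wrist_force: [1.4, -0.6, -0.4]
grip_width: 0.0855
```

Call:
jog_arm(plan=[0, 0, 0.8, 0, 0, 0, 0, -0.4, -0.1, 0, 0, 0, 0, 0, -0.8, -0.2, 0, 0, 0, 0, 0, -0.8, -0.2, 0, 0, 0, 0, 0, -0.8, -0.2, 0, 0, 0, 0, 0])

```text
t: 15.97
position: [0.5326, 0.0924, 0.2141]
tool_rot: [3.141, 0.0, 1.494]
wrist_force: [0.5, -0.8, 0.1]
grip_width: 0.0853
```

```bash
python3 - <<'E'
from ov import *
fs=grab("scene");ft=grab("top");s=status.get_state();x,y,z=s['position'];print(s['t'],x,y,z,s['tool_rot'],s['wrist_force'])
crop(fs,"g13.png",140,100,300,220);cv2.imwrite("pics/g14.png",ft["frame"])
E
```

```text
16.0667 0.5285952778075094 0.0924238425835007 0.2120619281591824 [-3.13539356e+00  4.74213557e-04  1.49389698e+00] [ 1.13052053 -0.73212258 -0.46288821]
g13.png scale 5.0
```

View pics/g13.png

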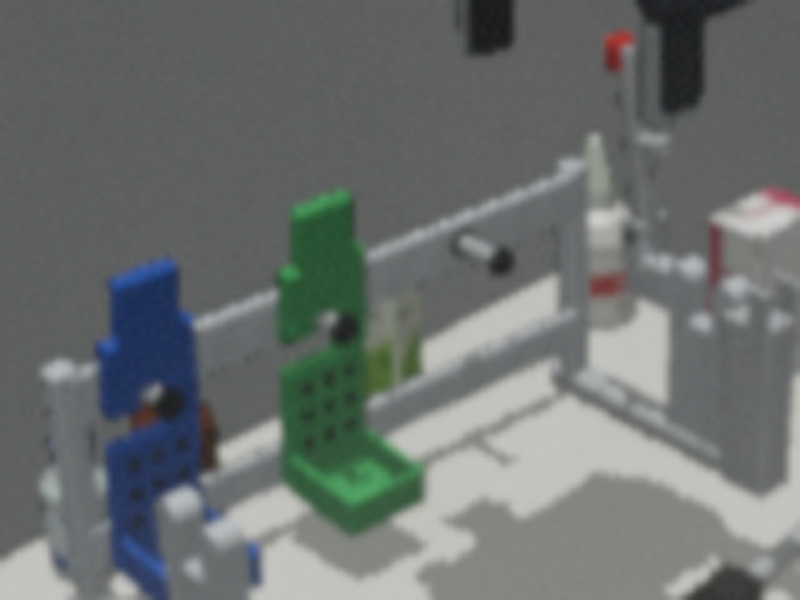

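View pics/g14.png

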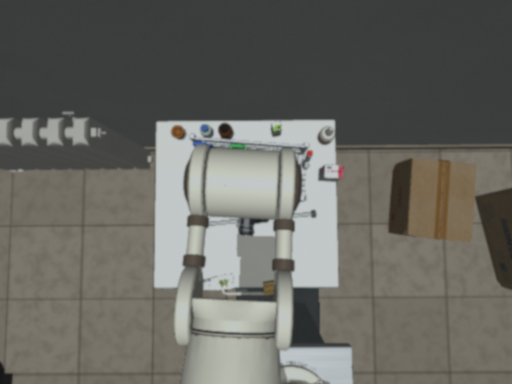

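```bash
cat >> ov.py <<'E'
BAR=[bx((-10,-35,-10),(10,35,10)),bx((-5,-146,-5),(5,146,5)),bx((-10,146,-10),(10,158,10)),bx((-10,-158,-10),(10,-146,10))]
E
python3 - <<'E'
from ov import *
fs=grab("scene")
hcat([overlay(fs,BAR,[.4758,.0852,.01,0,0,.089],0,6,12)],"b1.png")
E
```

```text
(no output)
```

View pics/b1.png

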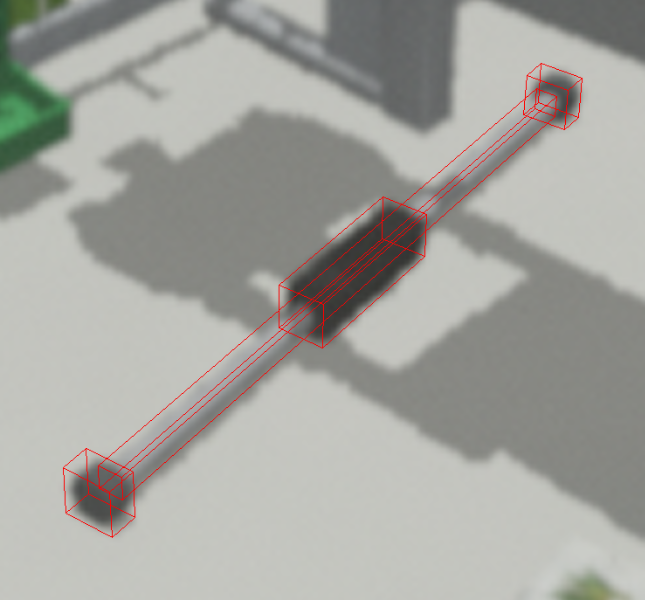

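Call:
jog_arm(plan=[-0.5, -0.1, 0, 0, 0, 0.5, 0, -0.5, -0.1, -0.2, 0, 0, 0.5, 0, -0.3, 0, -0.6, 0, 0, 0.4, 0, 0, 0, -0.8, 0, 0, 0.2, 0, 0, 0, -0.8, 0, 0, 0, 0])

```text
t: 16.53
position: [0.4839, 0.0846, 0.1188]
tool_rot: [3.136, 0.001, 1.663]
wrist_force: [0.1, -0.1, -0.2]
grip_width: 0.0854
```

Call:
jog_arm(plan=[0, 0, -0.8, 0, 0, 0, 0, 0, 0, -0.5, 0, 0, 0, 0, 0, 0, -0.2, 0, 0, 0, 0, 0, 0, 0, 0, 0, 0, 0, 0, 0, 0, 0, 0, 0, 0])

```text
t: 16.95
position: [0.4833, 0.0846, 0.0591]
tool_rot: [3.14, 0.0, 1.662]
wrist_force: [0.5, -0.1, 1.1]
grip_width: 0.0854
```

Call:
jog_arm(plan=[0, 0, 0, 0, 0, 0, 0, 0, 0, 0, 0, 0, 0, 0])

```text
t: 17.12
position: [0.4837, 0.0846, 0.06]
tool_rot: [3.138, 0.001, 1.662]
wrist_force: [0.7, -0.4, 0.1]
grip_width: 0.0852
```

Call:
jog_arm(plan=[-0.19, 0.01, -0.4, 0, 0, 0, 0, 0, 0, -0.4, 0, 0, 0, 0, 0, 0, -0.3, 0, 0, 0, 0, 0, 0, -0.1, 0, 0, 0, 0, 0, 0, 0, 0, 0, 0, 0])

```text
t: 17.53
position: [0.4742, 0.085, 0.0101]
tool_rot: [-3.141, -0.0, 1.662]
wrist_force: [-0.4, -0.3, -0.0]
grip_width: 0.0854
```

Call:
jog_arm(plan=[0, 0, 0, 0, 0, 0, 0, 0, 0, 0, 0, 0, 0, 0])

```text
t: 17.7
position: [0.4755, 0.085, 0.0114]
tool_rot: [3.139, 0.0, 1.662]
wrist_force: [0.1, -0.1, -0.0]
grip_width: 0.0855
```

```bash
python3 - <<'E'
from ov import *
fs=grab("scene");s=status.get_state();print(s['position'],s['wrist_force'])
crop(fs,"b2.png",210,160,340,270)
E
```

```text
[0.47542755 0.08494948 0.01129465] [ 0.39409517  0.3003122  -0.37754141]
b2.png scale 5.454545454545454
```

View pics/b2.png

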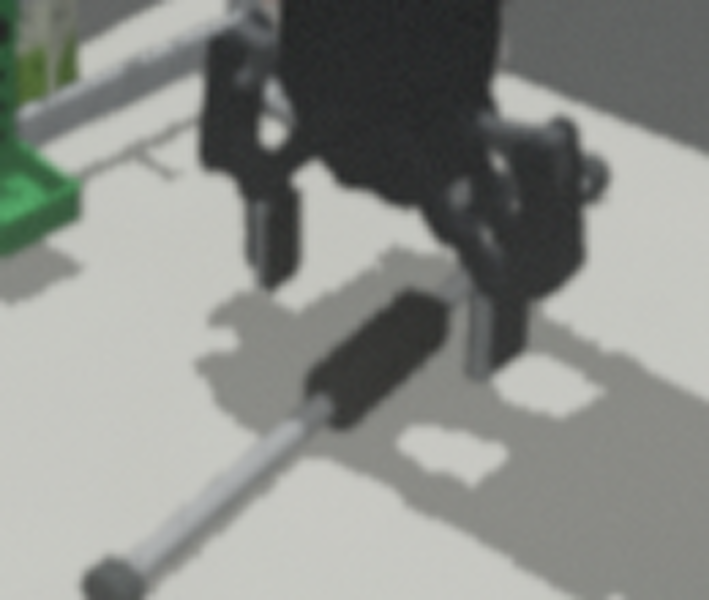

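Call:
jog_arm(plan=[0, 0, -0.1, 0, 0, 0, 0, 0, 0, -0.07, 0, 0, 0, 0, 0, 0, 0, 0, 0, 0, 0, 0, 0, 0, 0, 0, 0, 0, 0, 0, 0, 0, 0, 0, 0])

```text
t: 18.17
position: [0.4742, 0.085, 0.0033]
tool_rot: [-3.141, -0.0, 1.662]
wrist_force: [0.6, -0.1, -0.2]
grip_width: 0.0852
```

Call:
jog_arm(plan=[0, 0, 0, 0, 0, 0, 0.4, 0, 0, 0, 0, 0, 0, 0.7, 0, 0, 0, 0, 0, 0, 1, 0, 0, 0, 0, 0, 0, 1, 0, 0, 0, 0, 0, 0, 1], force=70)

```text
t: 18.58
position: [0.4743, 0.085, 0.0033]
tool_rot: [3.141, 0.0, 1.662]
wrist_force: [-0.2, 0.1, -0.4]
grip_width: 0.0257
```

Call:
jog_arm(plan=[0, 0, 0, 0, 0, 0, 1, 0, 0, 0, 0, 0, 0, 1, 0, 0, 0, 0, 0, 0, 1])

```text
t: 18.83
position: [0.4748, 0.085, 0.0037]
tool_rot: [3.141, 0.0, 1.662]
wrist_force: [0.0, -0.0, 3.4]
grip_width: 0.0181
```

Call:
jog_arm(plan=[0, 0, 0.4, 0, 0, 0, 1, 0, 0, 0.8, 0, 0, -0.2, 1, 0, 0, 0.9, 0, 0, -0.3, 1, 0.2, 0.1, 0.9, 0, 0, -0.3, 1, 0.5, 0.1, 0.6, 0, 0, -0.3, 1])

```text
t: 19.25
position: [0.5014, 0.0933, 0.1496]
tool_rot: [3.142, 0.0, 1.545]
wrist_force: [0.7, 0.1, -1.8]
grip_width: 0.0183
```

Call:
jog_arm(plan=[0.6, 0.1, 0.3, 0, 0, -0.3, 1, 0.6, 0.1, 0, 0, 0, -0.2, 1, 0.3, 0, 0, 0, 0, 0, 1, 0, 0, 0, 0, 0, 0, 1, 0, 0, 0, 0, 0, 0, 1])

```text
t: 19.67
position: [0.5614, 0.101, 0.1581]
tool_rot: [-3.139, 0.0, 1.494]
wrist_force: [-1.1, -0.6, -2.5]
grip_width: 0.0181
```

Call:
jog_arm(plan=[0, 0, 0, 0, 0, 0, 1, 0, 0, 0, 0, 0, 0, 1])

```text
t: 19.83
position: [0.5609, 0.1011, 0.1585]
tool_rot: [-3.139, 0.0, 1.494]
wrist_force: [0.0, 0.4, -2.2]
grip_width: 0.0184
```

Call:
jog_arm(plan=[0.2, 0.04, -0.3, 0, 0, 0, 1, 0.15, 0, -0.5, 0, 0, 0, 1, 0, 0, -0.4, 0, 0, 0, 1, 0, 0, -0.1, 0, 0, 0, 1, 0, 0, 0, 0, 0, 0, 1])

```text
t: 20.25
position: [0.5742, 0.1027, 0.1055]
tool_rot: [-3.137, 0.0, 1.494]
wrist_force: [-0.4, 1.6, -2.5]
grip_width: 0.0185
```

Call:
jog_arm(plan=[0, 0, 0, 0, 0, 0, 1, 0, 0, 0, 0, 0, 0, 1, 0, 0, 0, 0, 0, 0, 1])

```text
t: 20.5
position: [0.577, 0.1026, 0.1087]
tool_rot: [3.139, -0.0, 1.494]
wrist_force: [0.3, -0.3, -2.1]
grip_width: 0.0185
```

```bash
cat >> ov.py <<'E'
def ovbar(f,p,a,name,z=5):
    im=cv2.resize(f["frame"],None,fx=z,fy=z,interpolation=cv2.INTER_CUBIC)
    R,t=T(p)
    P=[bx((-55,128,0),(-15,140,95)),bx((-55,-140,0),(-15,-128,95))]+[bx((-41.5,y-6,70),(-28.5,y+6,95)) for y in(-134,134)]
    for col,Bs,fn in(((0,0,255),BAR,lambda b:b@R.T+t),((0,255,255),P,lambda b:w(RK[:2],RK[2],b))):
        for b in Bs:
            q=((proj(f,fn(b))+.5)*z-.5).astype(int)
            for i in range(8):
                for k in(1,2,4):
                    if not i&k: cv2.line(im,tuple(q[i]),tuple(q[i|k]),col,1)
    cv2.imwrite("pics/"+name,im[a[1]*z:a[3]*z,a[0]*z:a[2]*z])
E
python3 - <<'E'
from ov import *
fs=grab("scene");ft=grab("top");s=status.get_state();x,y,z=s['position'];print(s['position'],s['tool_rot'],s['wrist_force'])
p=[x,y,z+.0063,0,0,-.0765]
ovbar(fs,p,(150,130,310,250),"b3.png"); ovbar(ft,p,(170,130,330,220),"b4.png")
crop(fs,"b3r.png",150,130,310,250)
E
```

```text
[0.57688543 0.10259922 0.10843127] [ 3.13973668e+00 -5.74178208e-05  1.49410920e+00] [-0.93414272 -0.63975388 -1.92832786]
b3r.png scale 5.0
```

View pics/b3.png

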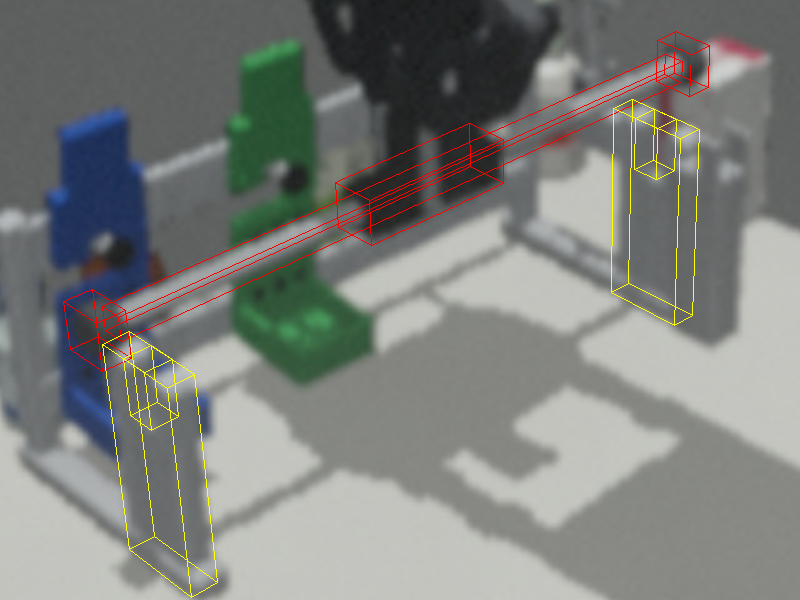

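View pics/b4.png

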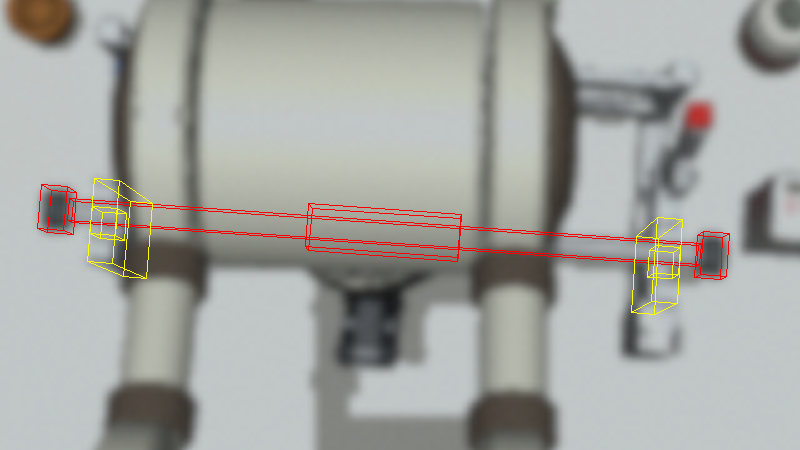

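View pics/b3r.png

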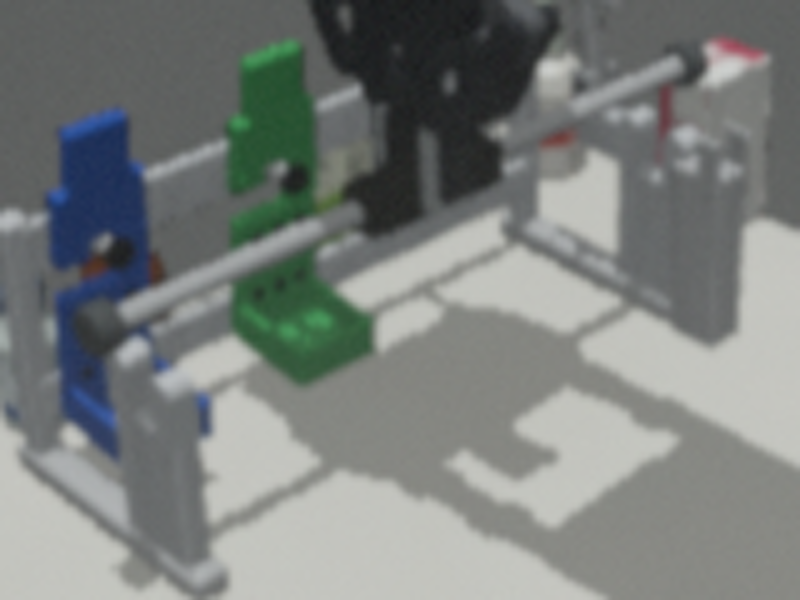

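Call:
jog_arm(plan=[-0.05, 0, 0, 0, 0, 0, 1, 0, 0, -0.2, 0, 0, 0, 1, 0, 0, -0.2, 0, 0, 0, 1, 0, 0, -0.1, 0, 0, 0, 1, 0, 0, 0, 0, 0, 0, 1])

```text
t: 21.02
position: [0.5732, 0.1027, 0.0854]
tool_rot: [-3.139, -0.0, 1.494]
wrist_force: [0.5, -0.8, -2.0]
grip_width: 0.0182
```

Call:
jog_arm(plan=[0, 0, 0, 0, 0, 0, 1, 0, 0, 0, 0, 0, 0, 1])

```text
t: 21.18
position: [0.5743, 0.1026, 0.0872]
tool_rot: [-3.141, 0.0, 1.494]
wrist_force: [0.0, 0.3, -1.8]
grip_width: 0.0183
```

```bash
python3 - <<'E'
from ov import *
fs=grab("scene");s=status.get_state();x,y,z=s['position'];print(s['position'],s['tool_rot'],s['wrist_force'])
hcat([cv2.resize(fs["frame"][185:225,160:205],None,fx=8,fy=8,interpolation=2),cv2.resize(fs["frame"][130:170,255:305],None,fx=8,fy=8,interpolation=2)],"b5.png")
E
```

```text
[0.57438774 0.10258895 0.08743645] [3.14147113e+00 6.80042807e-05 1.49419586e+00] [-0.21308826 -0.45343768 -1.89431923]
```

View pics/b5.png

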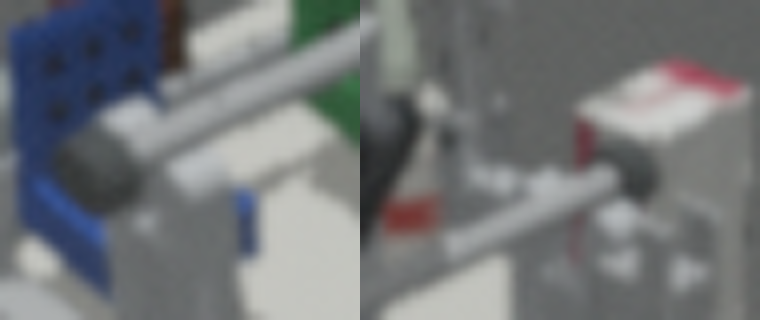

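Both ends sit between the post lumps (left ~(160,145), right ~(600,190) in the crop), so I continue down.

Call:
jog_arm(plan=[0, 0, -0.1, 0, 0, 0, 1, 0, 0, -0.1, 0, 0, 0, 1, 0, 0, -0.1, 0, 0, 0, 1, 0, 0, -0.06, 0, 0, 0, 1, 0, 0, 0, 0, 0, 0, 1])

```text
t: 21.65
position: [0.5739, 0.1027, 0.072]
tool_rot: [-3.141, -0.0, 1.494]
wrist_force: [1.1, -0.2, -1.7]
grip_width: 0.0181
```

Call:
jog_arm(plan=[0, 0, 0, 0, 0, 0, 1, 0, 0, 0, 0, 0, 0, 1])

```text
t: 21.82
position: [0.5743, 0.1026, 0.0729]
tool_rot: [-3.141, 0.0, 1.494]
wrist_force: [0.1, -0.3, -2.5]
grip_width: 0.0187
```

```bash
python3 - <<'E'
from ov import *
fs=grab("scene");s=status.get_state();x,y,z=s['position'];print(s['position'],s['tool_rot'],s['wrist_force'])
hcat([cv2.resize(fs["frame"][185:225,160:205],None,fx=8,fy=8,interpolation=2),cv2.resize(fs["frame"][130:170,255:305],None,fx=8,fy=8,interpolation=2)],"b6.png")
E
```

```text
[0.574296   0.10262455 0.07299979] [3.14157602e+00 8.71729264e-06 1.49417934e+00] [-0.13739252  0.28465672 -1.50475824]
```

View pics/b6.png

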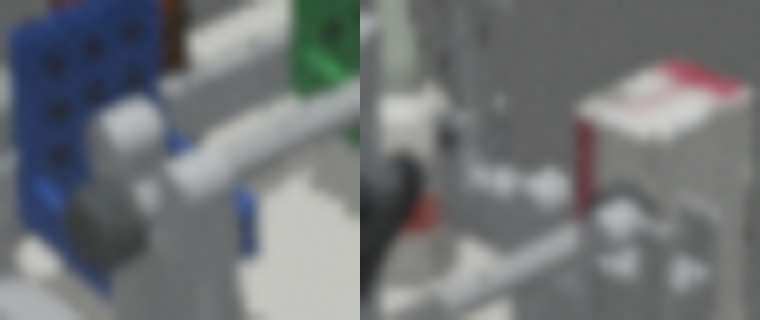

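Call:
jog_arm(plan=[0, 0, -0.06, 0, 0, 0, 1, 0, 0, -0.04, 0, 0, 0, 1, 0, 0, 0, 0, 0, 0, 1, 0, 0, 0, 0, 0, 0, 1])

```text
t: 22.2
position: [0.5741, 0.1026, 0.0688]
tool_rot: [-3.141, 0.0, 1.494]
wrist_force: [-0.2, -0.3, -1.9]
grip_width: 0.0182
```

Call:
jog_arm(plan=[0, 0, 0, 0, 0, 0, 0.75, 0, 0, 0, 0, 0, 0, 0.65, 0, 0, 0, 0, 0, 0, 0.55, 0, 0, 0, 0, 0, 0, 0.55, 0, 0, 0, 0, 0, 0, 0.55])

```text
t: 22.62
position: [0.5745, 0.1026, 0.0691]
tool_rot: [3.141, -0.0, 1.494]
wrist_force: [-0.1, -0.3, 0.4]
grip_width: 0.0382
```

```bash
python3 - <<'E'
from ov import *
fs=grab("scene");s=status.get_state();print(s['position'],s['wrist_force'],s['grip_width'])
crop(fs,"b7.png",150,110,310,230)
E
```

```text
[0.57441245 0.1026112  0.06907089] [-0.90943553 -0.08880358  0.14392246] 0.03832056801674934
b7.png scale 5.0
```

View pics/b7.png

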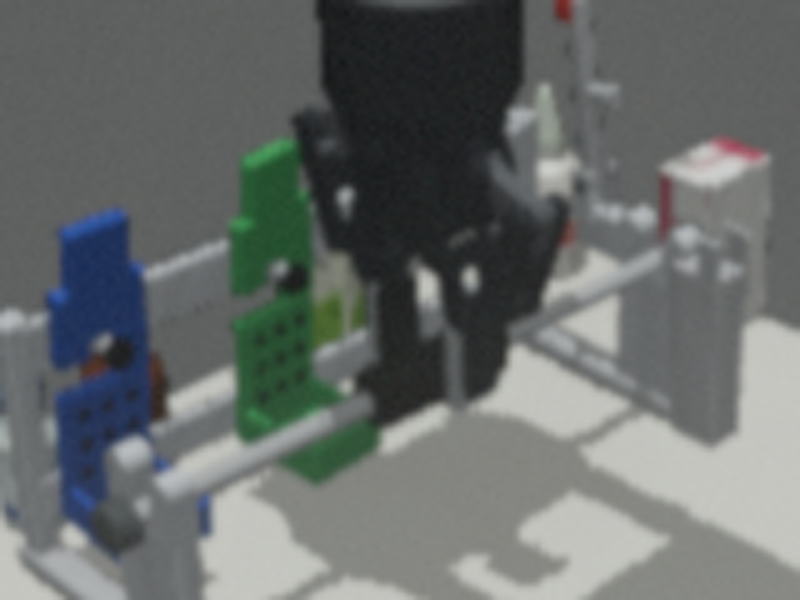

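Call:
jog_arm(plan=[0, 0, 0.3, 0, 0, 0, 0.55, 0, 0, 0.6, 0, 0, 0, 0.55, 0, 0, 0.9, 0, 0, 0, 0.55, 0, 0, 0.9, 0, 0, 0, 0.55, -0.2, 0, 0.9, 0, 0, 0, 0.6])

```text
t: 23.08
position: [0.5668, 0.1025, 0.2155]
tool_rot: [3.14, -0.0, 1.494]
wrist_force: [0.7, -0.1, 0.4]
grip_width: 0.0342
```

Call:
jog_arm(plan=[-0.5, 0, 0.8, 0, 0, 0, 1, -0.9, 0, 0.4, 0, 0, 0, 1, -0.9, 0, 0, 0, 0, 0, 1, -0.8, 0, 0, 0, 0, 0, 1, -0.4, 0, 0, 0, 0, 0, 1])

```text
t: 23.5
position: [0.4237, 0.1029, 0.2621]
tool_rot: [3.141, -0.0, 1.495]
wrist_force: [-1.0, -0.0, -0.2]
grip_width: 0.0003
```

```bash
python3 - <<'E'
from ov import *
fs=grab("scene");ft=grab("top");s=status.get_state();print(s['t'],s['position'],s['wrist_force'],s['grip_width'])
ovbar(fs,[.5751,.1029,.075,0,0,-.0765],(150,100,310,220),"c1.png")
crop(ft,"c2.png",170,125,350,235)
crop(fs,"c3.png",240,90,320,200)
E
```

```text
23.6 [0.42470228 0.10290827 0.2620354 ] [ 0.61986469 -0.05820927 -0.29317433] -0.00016470701072578793
c2.png scale 4.444444444444445
c3.png scale 5.454545454545454
```

View pics/c1.png

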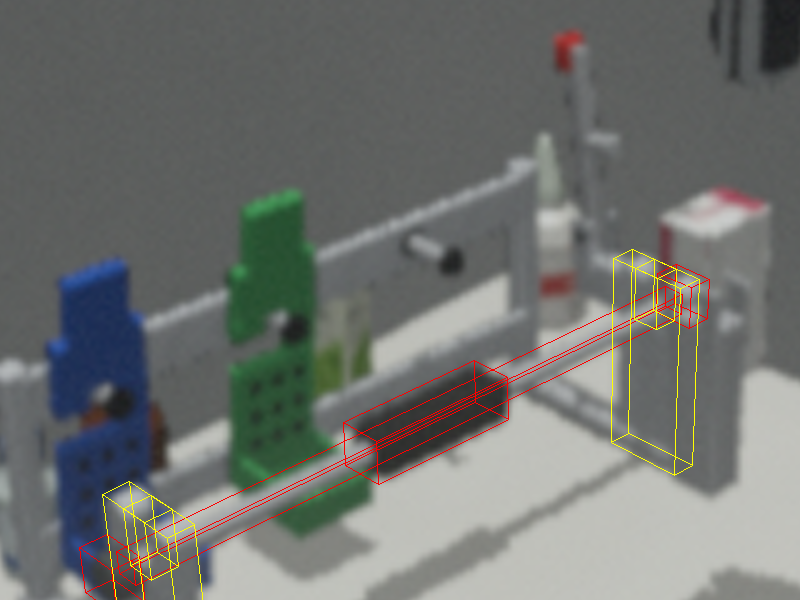

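View pics/c2.png

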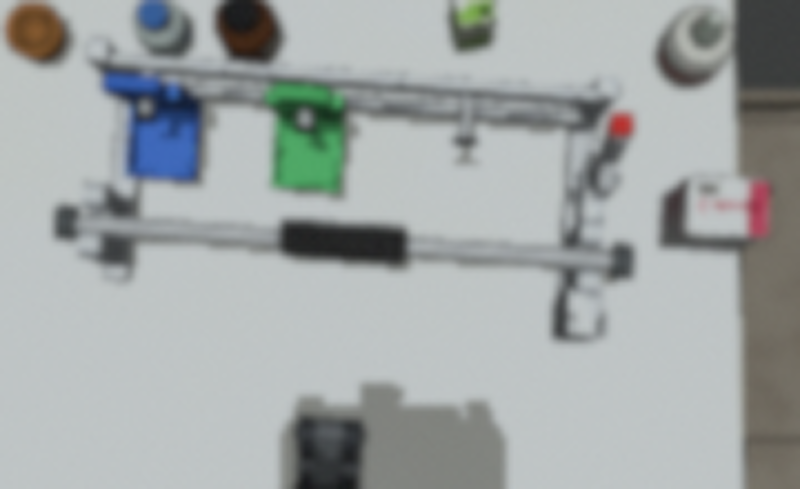

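View pics/c3.png

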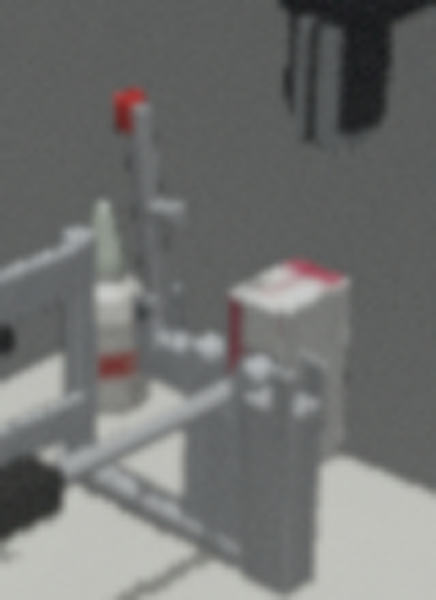

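```bash
python3 - <<'E'
from ov import *
fs=grab("scene");ft=grab("top")
for n,f,a in(("s",fs,(250,100,280,125)),("t",ft,(300,140,320,165))):
    b,g,r_=[c.astype(float) for c in cv2.split(f["frame"][a[1]:a[3],a[0]:a[2]])]
    m=(r_-np.maximum(b,g))>60; ys,xs=np.nonzero(m); print(n,xs.mean()+a[0],ys.mean()+a[1],m.sum())
    for th in(1.65,1.75,1.85):
        print(th,proj(f,w(RK[:2],RK[2],[(.005-.08*np.cos(th),-.134,.101+.08*np.sin(th))])))
E
```

```text
s 262.7647058823529 108.17647058823529 17
1.65 [[265.86730868 110.59153232]]
1.75 [[263.24563433 110.06961965]]
1.85 [[260.7011928 109.9144879]]
t 309.3529411764706 152.52941176470588 17
1.65 [[309.25670948 156.75177939]]
1.75 [[309.41224839 153.1614298 ]]
1.85 [[309.51164492 149.71518482]]
```

Call:
jog_arm(plan=[0.7, -0.4, 0.1, 0, 0, 0, 1, 0.9, -0.6, 0, 0, 0, 0, 1, 0.9, -0.6, 0, 0, 0, 0, 1, 0.9, -0.6, 0, 0, 0, 0, 1, 0.9, -0.6, 0, 0, 0, 0, 1])

```text
t: 24.12
position: [0.5956, -0.0075, 0.2644]
tool_rot: [3.141, -0.0, 1.494]
wrist_force: [0.3, 1.3, 0.2]
grip_width: -0.0001
```

Call:
jog_arm(plan=[0.8, -0.5, 0, 0, 0, 0, 1, 0.4, -0.2, 0, 0, 0, 0, 1, 0, 0, 0, 0, 0, 0, 1, 0, 0, 0, 0, 0, 0, 1])

```text
t: 24.45
position: [0.642, -0.0346, 0.2636]
tool_rot: [-3.14, -0.0, 1.493]
wrist_force: [0.1, -0.0, 0.1]
grip_width: -0.0003
```

Call:
jog_arm(plan=[0.35, -0.07, 0, 0, 0, 0, 1, 0, 0, 0, 0, 0, 0, 1, 0, 0, -0.6, 0, 0, 0, 1, 0, 0, -0.8, 0, 0, 0, 1, 0, 0, -0.7, 0, 0, 0, 1])

```text
t: 24.87
position: [0.6546, -0.0358, 0.1805]
tool_rot: [3.14, 0.0, 1.495]
wrist_force: [0.4, -0.3, -1.0]
grip_width: 0.0002
```

Call:
jog_arm(plan=[0, 0, -0.3, 0, 0, 0, 1, 0, 0, -0.1, 0, 0, 0, 1, 0, 0, 0, 0, 0, 0, 1, 0, 0, 0, 0, 0, 0, 1])

```text
t: 25.2
position: [0.6559, -0.0366, 0.167]
tool_rot: [3.139, 0.0, 1.494]
wrist_force: [0.3, 0.0, 0.7]
grip_width: -0.0003
```

```bash
python3 - <<'E'
from ov import *
fs=grab("scene");ft=grab("top");s=status.get_state();print(s['position'],s['wrist_force'])
crop(fs,"d1.png",230,80,310,140);crop(ft,"d2.png",280,120,340,165)
E
```

```text
[ 0.65630028 -0.03686233  0.16756681] [0.59168436 0.66372789 0.46569965]
d1.png scale 10.0
d2.png scale 13.333333333333334
```

View pics/d1.png

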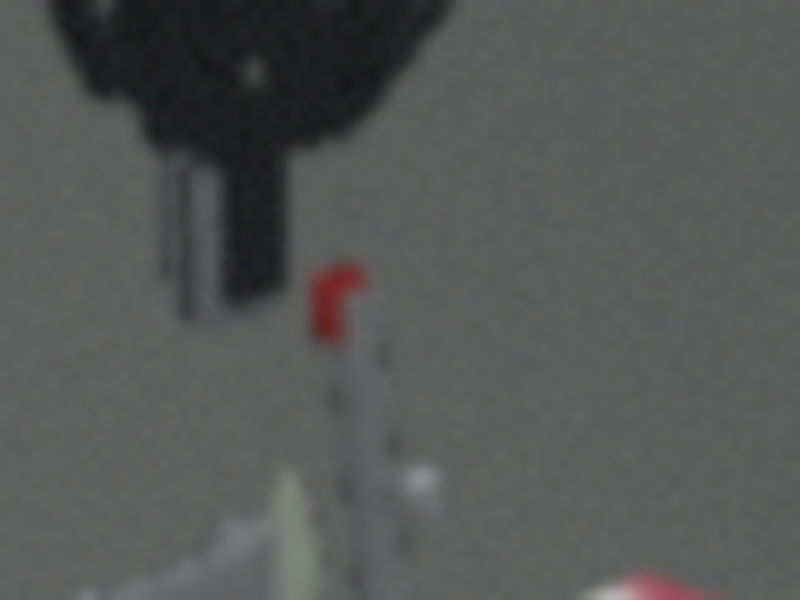

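Call:
jog_arm(plan=[0, 0, -0.25, 0, 0, 0, 1, -0.3, 0.02, 0, 0, 0, 0, 1, -0.3, 0.02, 0, 0, 0, 0, 1, -0.3, 0.02, 0, 0, 0, 0, 1, -0.3, 0.02, 0, 0, 0, 0, 1])

```text
t: 25.72
position: [0.607, -0.0335, 0.1552]
tool_rot: [3.14, 0.0, 1.494]
wrist_force: [1.5, -0.4, -1.1]
grip_width: -0.0003
```

Call:
jog_arm(plan=[-0.2, 0.02, 0, 0, 0, 0, 1, -0.2, 0.02, 0, 0, 0, 0, 1, 0, 0, 0, 0, 0, 0, 1])

```text
t: 25.97
position: [0.59, -0.0317, 0.155]
tool_rot: [-3.141, 0.0, 1.494]
wrist_force: [0.1, -0.6, -0.5]
grip_width: 0.0001
```

```bash
python3 - <<'E'
from ov import *
fs=grab("scene");s=status.get_state();print(s['position'],s['wrist_force'])
p=s['position']-np.array([RK[0],RK[1],0]);c,sn=np.cos(RK[2]),np.sin(RK[2]);print("rack",c*p[0]+sn*p[1],-sn*p[0]+c*p[1])
crop(fs,"d3.png",230,80,310,160)
E
```

```text
[ 0.59067567 -0.03176241  0.15506356] [-0.20415665 -0.45038973 -0.21290435]
rack -0.009222385742178547 -0.13312581597298104
d3.png scale 7.5
```

View pics/d3.png

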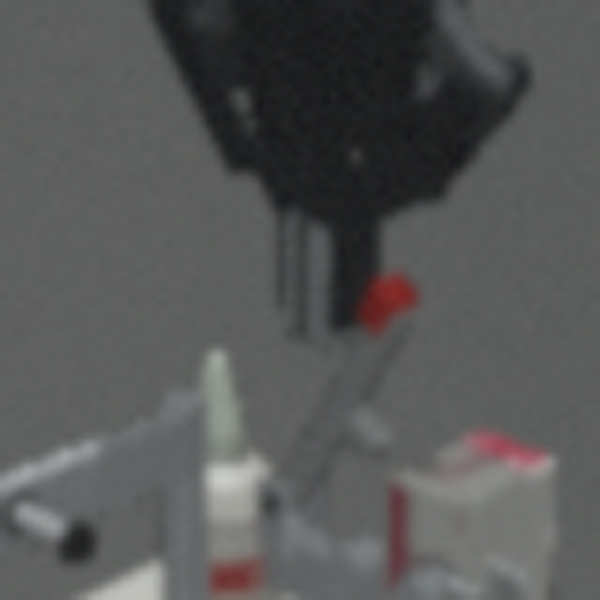

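Call:
jog_arm(plan=[-0.2, 0.02, -0.1, 0, 0, 0, 1, -0.15, 0.01, -0.15, 0, 0, 0, 1, -0.1, 0.01, -0.25, 0, 0, 0, 1, -0.1, 0, -0.2, 0, 0, 0, 1, -0.1, 0, -0.2, 0, 0, 0, 1])

```text
t: 26.43
position: [0.5644, -0.03, 0.1176]
tool_rot: [-3.141, -0.0, 1.494]
wrist_force: [0.3, 0.3, 0.6]
grip_width: 0.0002
```

Call:
jog_arm(plan=[0, 0, -0.1, 0, 0, 0, 1, 0, 0, 0, 0, 0, 0, 1, 0, 0, 0, 0, 0, 0, 1])

```text
t: 26.68
position: [0.5648, -0.0302, 0.1144]
tool_rot: [-3.141, -0.0, 1.494]
wrist_force: [-0.4, 0.6, 1.1]
grip_width: 0.0
```

```bash
cat >> ov.py <<'E'
def rk():
    s=status.get_state();p=s['position']-np.array([RK[0],RK[1],0]);c,sn=np.cos(RK[2]),np.sin(RK[2])
    print("rack",round(c*p[0]+sn*p[1],4),round(-sn*p[0]+c*p[1],4),s['position'].round(4),s['wrist_force'].round(1))
E
python3 - <<'E'
from ov import *
fs=grab("scene");rk()
crop(fs,"d4.png",230,90,310,170)
E
```

```text
rack -0.0347 -0.1336 [ 0.5652 -0.0303  0.1149] [0.1 0.1 0.1]
d4.png scale 7.5
```

View pics/d4.png

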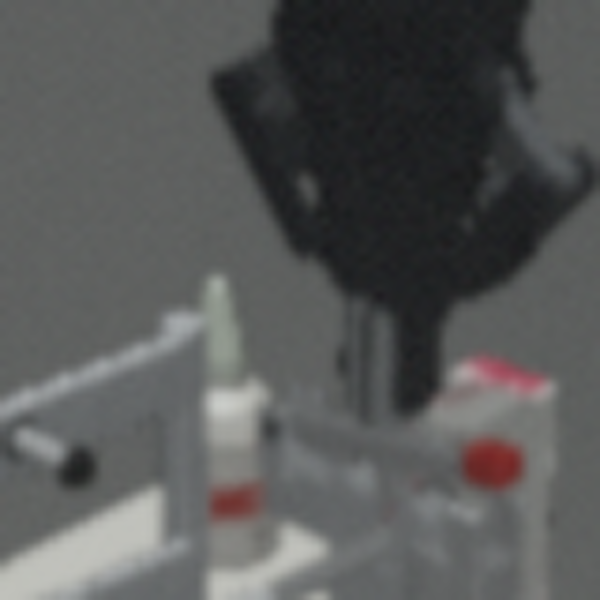

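Call:
jog_arm(plan=[0, 0, -0.1, 0, 0, 0, 1, 0, 0, -0.1, 0, 0, 0, 1, 0, 0, -0.04, 0, 0, 0, 1, 0, 0, 0, 0, 0, 0, 1, 0, 0, 0, 0, 0, 0, 1])

```text
t: 27.15
position: [0.5653, -0.0304, 0.106]
tool_rot: [3.141, 0.0, 1.494]
wrist_force: [-1.5, 0.5, 4.7]
grip_width: -0.0002
```

```bash
python3 - <<'E'
from ov import *
fs=grab("scene");rk()
for th in(0,.1,.2): print(th,proj(fs,w(RK[:2],RK[2],[(.005-.08*np.cos(th),-.134,.101+.08*np.sin(th))])))
b,g,r_=[c.astype(float) for c in cv2.split(fs["frame"])]
m=(r_-np.maximum(b,g))>60; m[:130]=0; ys,xs=np.nonzero(m[:,280:310]); print(xs.mean()+280,ys.mean())
crop(fs,"d5.png",230,90,310,170)
E
```

```text
rack -0.0346 -0.1337 [ 0.5653 -0.0304  0.106 ] [-1.9  0.4  5.4]
0 [[294.75089024 157.02961866]]
0.1 [[294.75598567 153.59420079]]
0.2 [[294.47437583 150.04177118]]
295.72 154.32
d5.png scale 7.5
```

View pics/d5.png

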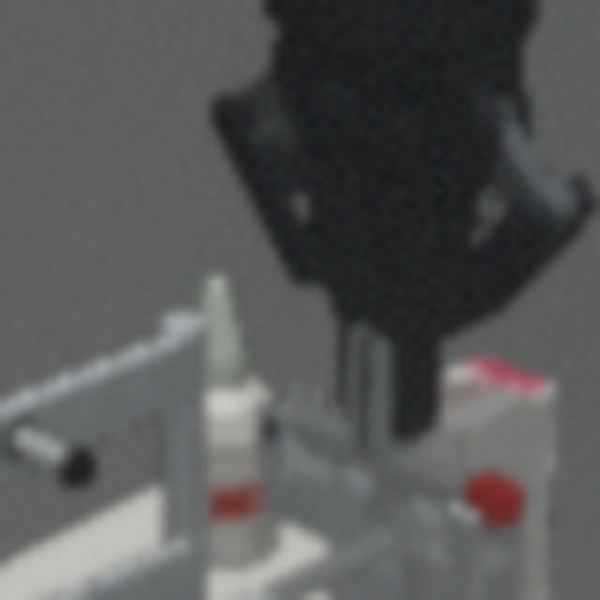

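Call:
jog_arm(plan=[0, 0, -0.08, 0, 0, 0, 1, 0, 0, 0, 0, 0, 0, 1, 0, 0, 0, 0, 0, 0, 1])

```text
t: 27.45
position: [0.5655, -0.0304, 0.1056]
tool_rot: [3.141, 0.001, 1.495]
wrist_force: [-10.6, 1.7, 22.8]
grip_width: -0.0002
```

```bash
python3 - <<'E'
from ov import *
fs=grab("scene");rk()
b,g,r_=[c.astype(float) for c in cv2.split(fs["frame"])]
m=(r_-np.maximum(b,g))>60; m[:148]=0; ys,xs=np.nonzero(m[:,285:310]); print(xs.mean()+285,ys.mean(),ys.min(),ys.max())
E
```

```text
rack -0.0344 -0.1337 [ 0.5655 -0.0304  0.1057] [-10.6   2.   23.9]
295.59090909090907 155.72727272727272 154 158
```

Call:
jog_arm(plan=[0, 0, 0.3, 0, 0, 0, 1, 0, 0, 0.8, 0, 0, 0, 1, 0, 0, 0.9, 0, 0, 0, 1, 0, 0, 0.9, 0, 0, 0, 1, -0.5, 0, 0.5, 0, 0, 0, 1])

```text
t: 27.92
position: [0.5482, -0.0309, 0.2429]
tool_rot: [3.134, 0.001, 1.494]
wrist_force: [0.6, 0.3, 0.2]
grip_width: 0.0003
```

Call:
jog_arm(plan=[-0.8, -0.3, 0.2, 0, 0, 0, 1, -0.8, -0.3, 0, 0, 0, 0, 1, -0.8, -0.3, 0, 0, 0, 0, 1, -0.4, -0.1, 0, 0, 0, 0, 1, 0, 0, 0, 0, 0, 0, 1])

```text
t: 28.33
position: [0.4307, -0.0708, 0.2459]
tool_rot: [-3.141, 0.001, 1.492]
wrist_force: [-0.0, 0.1, -0.6]
grip_width: 0.0001
```

```bash
python3 - <<'E'
from ov import *
fs=grab("scene");ft=grab("top");rk()
b,g,r_=[c.astype(float) for c in cv2.split(fs["frame"])]
m=(r_-np.maximum(b,g))>60; m[:148]=0; ys,xs=np.nonzero(m[:,285:310]); print(xs.mean()+285,ys.mean(),ys.min(),ys.max())
crop(fs,"e1.png",150,90,330,225);crop(fs,"e2.png",260,130,310,180);crop(ft,"e3.png",170,125,350,235)
E
```

```text
rack -0.1634 -0.1837 [ 0.433  -0.0704  0.2463] [-0.5 -0.5 -0.1]
295.8 155.23333333333332 153 158
e1.png scale 4.444444444444445
e2.png scale 12.0
e3.png scale 4.444444444444445
```

View pics/e1.png

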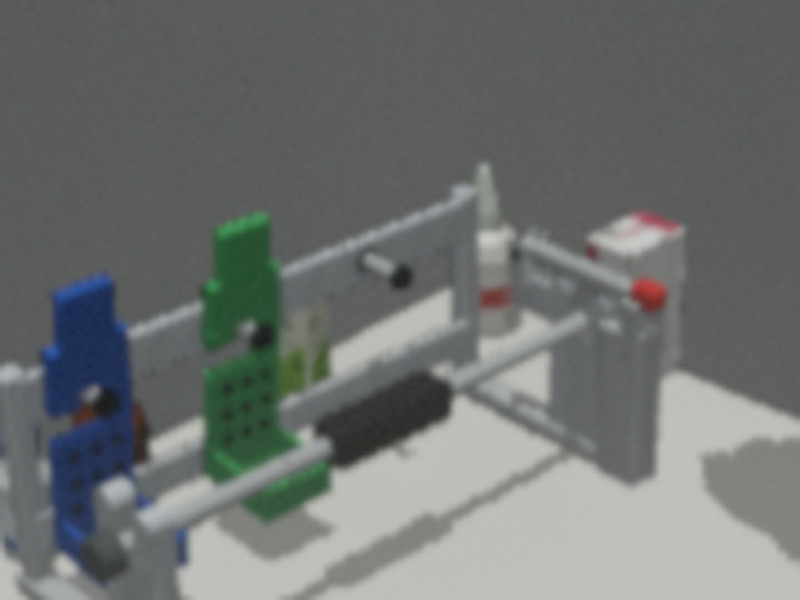

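View pics/e2.png

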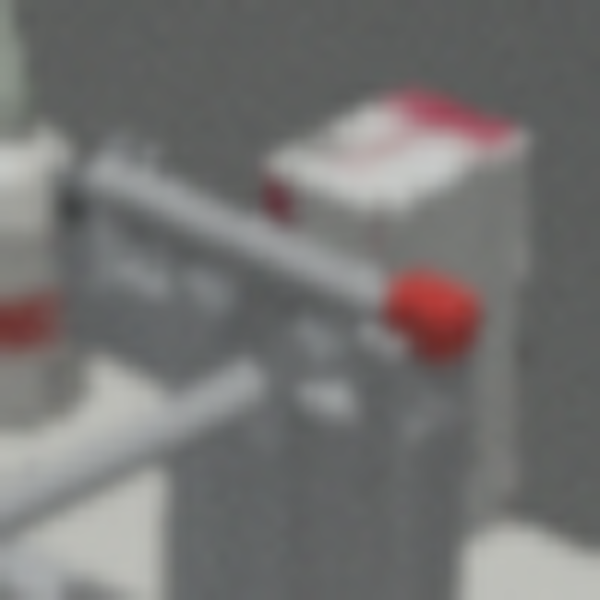

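View pics/e3.png

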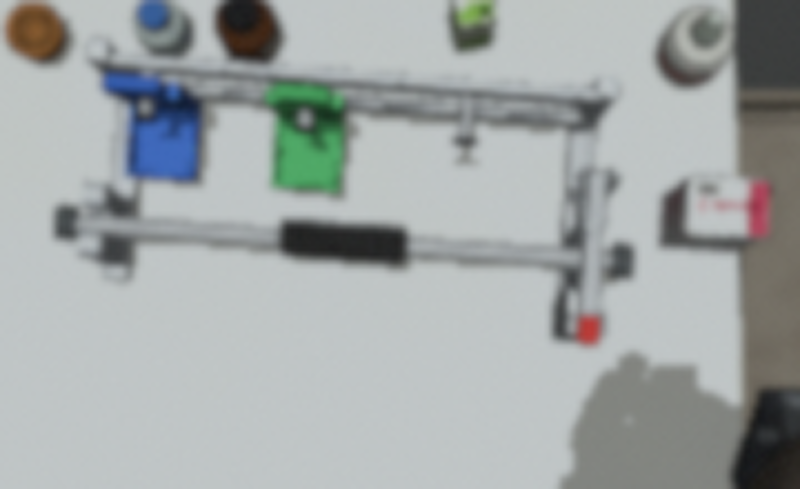

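```bash
python3 - <<'E'
from ov import *
fs=grab("scene");z=14;ims=[]
for th in(0,.1):
    im=cv2.resize(fs["frame"],None,fx=z,fy=z,interpolation=cv2.INTER_CUBIC)
    for b0 in(bx((0,-5,-5),(72,5,5)),bx((72,-6,-6),(88,6,6))):
        b=np.c_[.005-b0[:,0]*np.cos(th)-b0[:,2]*-np.sin(th)*-1*-1, -.134+b0[:,1], .101+b0[:,0]*np.sin(th)+b0[:,2]*np.cos(th)]
        q=((proj(fs,w(RK[:2],RK[2],b))+.5)*z-.5).astype(int)
        for i in range(8):
            for k in(1,2,4):
                if not i&k: cv2.line(im,tuple(q[i]),tuple(q[i|k]),(0,255,255),1)
    ims.append(im[135*z:170*z,262*z:304*z])
hcat(ims,"e4.png")
# baskets
for col,p0 in(("blue",[.652,.2054,.0265,0,.05,-.0765]),("green",[.6457,.1206,.0265,0,.05,-.0765])):
    p,e=fitb([fs],[cmask(fs,col)],p0,(1,2,4)); n=T(p)[0]@[0,0,.0785]+p[:3]; print(col,p.round(4),e,n.round(4))
E
```

```text
blue [ 0.652   0.2093  0.0331  0.     -0.108  -0.0765] 546.2196078431373 [0.6436 0.21   0.1111]
green [ 0.6457  0.1259  0.034   0.     -0.1201 -0.0765] 305.7647058823529 [0.6363 0.1266 0.112 ]
```

View pics/e4.png

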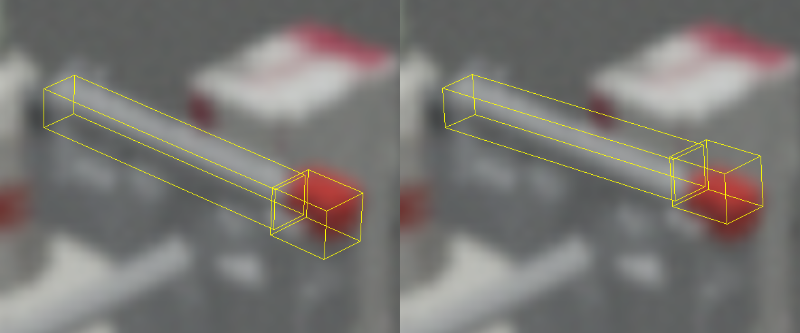

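```bash
python3 - <<'E'
from ov import *
fs=grab("scene");ft=grab("top")
for col,pin,p0 in(("blue",(.6512,.2054),[.6605,.2054,.0265,0,-.11,-.0765]),("green",(.6447,.1207),[.654,.1206,.0265,0,-.11,-.0765])):
  for F in([fs],[fs,ft]):
    p,e=fitb(F,[cmask(f,col) for f in F],p0,(1,2,4)); n=T(p)[0]@[0,0,.0785]+p[:3]; print(col,p.round(4),round(e),(n-[*pin,.105]).round(4))
E
```

```text
blue [ 0.6605  0.2038  0.0286  0.     -0.1175 -0.0765] 516 [ 0.0001 -0.0009  0.0016]
blue [ 0.6605  0.2042  0.0281  0.     -0.1125 -0.0765] 625 [ 0.0005 -0.0005  0.0011]
green [ 0.654   0.1191  0.0285  0.     -0.1207 -0.0765] 282 [-0.0001 -0.0009  0.0014]
green [ 0.654   0.1206  0.0284  0.     -0.1148 -0.0765] 367 [0.0003 0.0006 0.0014]
```

```bash
python3 - <<'E'
from h import *
print(order.job_done()); print(status.get_state()['t'])
E
```

```text
the job is handed in; nothing more can be done
None
the job is handed in; nothing more can be done
```

I loaded the rack and handed the job in at about 29 s on the robot's clock. Two baskets were present: blue now hangs on the left pin and green on the middle pin. The guard bar is bottomed in both front slots and the latch is down over it.

Last checks, all from the camera images and the arm's readings, since no verdict is reported:

- **Baskets:** Both notch points are within about 1 mm sideways and 1.5 mm in height of their pins. Both lean about 0.12 rad, under the 0.2 limit. This fit assumes each notch sits at its pin along the pin's length. An earlier fit with a different assumption put the notches 6–7 mm too high, and I discarded it because it ignored the lean.
- **Bar:** The camera overlay and the tool height both agree with a seated bar. The grip released with almost no load on it.
- **Latch:** The arm stopped hard at 24 N with its top at the closed height, 105.6 mm against an expected 106 mm. The overlay matches 0 rad and clearly rules out 0.1 rad, but it cannot separate 0 from about 0.05 rad; the limit is 0.08.
- **Surroundings:** The bottle and carton are standing where they were, and the robot is clear of everything. I saw no object knocked aside.

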